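# Reload the shaker mill and close its tube clamp

### The job

The shaker mill's clamp is still shut on the finished batch (red-capped tubes): swing its bolt right out of the slot, then swing the blue hinged half up and back, and lay the red-capped tubes in the yellow tray. Lay every blue-capped tube from the mat fully down in a saddle of its own, lengthwise along the saddle. When all are in and the saddles hold no others, swing the hinged half down over them until it is fully shut, and after that swing the bolt back up until it stands upright in the fork's slot (I will tighten the nut myself); leave the bottles and the beaker standing.

Things in the scene. Friction and masses are not known exactly. Their poses are not given: they have to be found in the camera images.
- shaker: low bench shaker mill, fixed: white housing 230 x 310 mm; deck 60 mm above the bench; on it three saddles 56 mm apart for tubes lying along its x. Origin on the bench under the middle saddle; x away from the robot at yaw 0 (display on the -x side), y towards the hinge side. A saddle is two V ribs (45 degrees, 8 mm thick) at x = -26 and 26 mm; fingers fit between, beside the barrel
- yoke_hinge (a point): the yoke's hinge axis, at shaker (0, 118, 100) mm; the axis runs along the shaker's x
- yoke (a joint): blue hinged clamp half, rad: 0 = shut over the saddles (as at the start), 2.0 = fully open, leaning back past upright on the +y side; stays where left (friction 0.4 Nm, 250 g). A bar 54 mm wide in x, 26 mm thick, reaching 235 mm from the hinge, underside 17 mm above the tubes' axes when shut; at its free end a fork with a 14 mm slot for the bolt, top 135 mm up when shut.
- yoke_handle (a point): grip point of the yoke's handle: a black rod 14 mm in diameter, parallel to the hinge axis, sticking out of the yoke's -x side near its free end (rod from x = -34 to -100 mm, this point at -78). Shut it is at shaker (-78, -100, 145) mm: 218 mm towards -y and 45 mm up from the hinge axis; it swings about that axis up and over to +y as the joint grows
- bolt_pivot (a point): the swing bolt's pivot, at shaker (0, -130, 70) mm; its axis runs along the shaker's x
- swing_bolt (a joint): swing bolt, rad: 0 = upright, in the slot of the shut yoke's fork (as at the start); clear of the fork from 0.45; grows as it swings out and down towards the shaker's -y, to 1.55 = level; stays where left (friction 0.1 Nm, 100 g). A 10 mm shank with a 32 mm washer and a black round hand nut 24 mm in diameter, 38 mm long, from 70 to 108 mm from the pivot
- bolt_knob (a point): the point to grip on the bolt's hand nut, on the bolt's axis 93 mm from the pivot. Pinched along the shaker's x it can swing between the fingers
- mat: a black rubber bench mat 290 x 190 x 3 mm, fixed, origin under its centre; the fresh tubes lie on it, their axes roughly along the mat's y
- tray: a yellow plastic tray for finished tubes, loose, 700 g, 240 (x) x 180 (y) x 40 mm outside, walls and floor 5 mm, open at the top, empty at the start; origin under its centre
- reagent: an amber reagent bottle, loose, 60 mm in diameter, 130 mm tall, origin under its centre, a bystander
- beaker: a glass beaker, loose, 70 mm in diameter, 85 mm tall, origin under its centre, a bystander
- wash: a white wash bottle with a red cap, loose, 64 mm in diameter, 150 mm tall, origin under its centre, a bystander between robot and shaker
- slide_box: a grey slide box, loose, 90 x 110 x 32 mm, origin under its centre, a bystander between robot and shaker
- saddle0 (a point): where a seated tube's mid point lies in the left (hinge side, +y) saddle: shaker (0, 56, 92) mm; a seated tube can shift 8 mm along its axis
- saddle1 (a point): where a seated tube's mid point lies in the middle saddle: shaker (0, 0, 92) mm; a seated tube can shift 8 mm along its axis
- saddle2 (a point): where a seated tube's mid point lies in the right (bolt side, -y) saddle: shaker (0, -56, 92) mm; a seated tube can shift 8 mm along its axis
- fresh0: steel milling tube of the next batch, 132 mm long, lying down: round barrel 30 mm in diameter, 76 mm long; BLUE hexagonal cap (36 mm across flats, 30 mm long) at the +x end, dark hexagonal foot (36 mm, 26 mm long) at the -x end, so it does not roll. Origin on the axis, mid length, 18 mm above what it lies on; own x along the tube. 180 g. May be absent. Starts on the mat
- fresh1: steel milling tube of the next batch, 132 mm long, lying down: round barrel 30 mm in diameter, 76 mm long; BLUE hexagonal cap (36 mm across flats, 30 mm long) at the +x end, dark hexagonal foot (36 mm, 26 mm long) at the -x end, so it does not roll. Origin on the axis, mid length, 18 mm above what it lies on; own x along the tube. 180 g. May be absent. Starts on the mat
- fresh2: steel milling tube of the next batch, 132 mm long, lying down: round barrel 30 mm in diameter, 76 mm long; BLUE hexagonal cap (36 mm across flats, 30 mm long) at the +x end, dark hexagonal foot (36 mm, 26 mm long) at the -x end, so it does not roll. Origin on the axis, mid length, 18 mm above what it lies on; own x along the tube. 180 g. May be absent. Starts on the mat
- done0: steel milling tube of the finished batch, 132 mm long, lying down: round barrel 30 mm in diameter, 76 mm long; RED hexagonal cap (36 mm across flats, 30 mm long) at the +x end, dark hexagonal foot (36 mm, 26 mm long) at the -x end, so it does not roll. Origin on the axis, mid length, 18 mm above what it lies on; own x along the tube. 180 g. May be absent. Starts in a saddle, yoke shut
- done1: steel milling tube of the finished batch, 132 mm long, lying down: round barrel 30 mm in diameter, 76 mm long; RED hexagonal cap (36 mm across flats, 30 mm long) at the +x end, dark hexagonal foot (36 mm, 26 mm long) at the -x end, so it does not roll. Origin on the axis, mid length, 18 mm above what it lies on; own x along the tube. 180 g. May be absent. Starts in a saddle, yoke shut
- done2: steel milling tube of the finished batch, 132 mm long, lying down: round barrel 30 mm in diameter, 76 mm long; RED hexagonal cap (36 mm across flats, 30 mm long) at the +x end, dark hexagonal foot (36 mm, 26 mm long) at the -x end, so it does not roll. Origin on the axis, mid length, 18 mm above what it lies on; own x along the tube. 180 g. May be absent. Starts in a saddle, yoke shut

How it is judged:
By the outcome, as a careful person would: the job done as asked, in the order asked, and still so for the second after the job is handed in, with the robot touching nothing.
Of fresh0, fresh1, fresh2 only 2 to 3 are there at a start; the rules pass over those that are not, and their reading is None.
Of done0, done1, done2 only 1 to 2 are there at a start; the rules pass over those that are not, and their reading is None.
At some moment in a run one of fresh0, fresh1, fresh2, tray may be knocked a few centimetres aside while the robot is not near it.
Once in a run the grip may slacken for a moment while it holds something.
It also fails if it takes over 210 s, if anything falls off the work surface, if the arm or the gripper's body presses on something with over 40 N, if the wrist force passes 120 N, or if a joint passes its speed limit or range.

### The arm

A 6-joint arm with a two-finger parallel gripper is mounted at the origin on the work surface. World frame = base frame: x ahead of the robot, y to its left, z up, the work surface at z = 0. Lengths are in m, angles in rad, forces in N, time in s.
With the tool pointing down it reaches from about 0.425 to 0.95 m from the base axis. Payload 3.5 kg.
Tool frame: the origin (TCP) lies at the very end of the fingers, on their centre line; the grasp point (between the pads) lies 19 mm behind it (grip_point_offset is the distance from the TCP to the grasp point, in m); z points along the fingers, y is the direction in which the jaws open and shut (so a half turn about z gives the same grasp; the last joint's range is limited). The gripper opens to 85 mm and grips with 20 to 120 N. Pads are 22 mm wide; open, the fingers measure 114 mm over their backs; the gripper's body (76 mm by 85 mm) begins 54 mm behind the grasp point. The pads swing forward as they close: fully open they stand 13 mm farther back than shut.
Start: joints at [-1.498, 0.286, 1.577, -0, 1.279, -0.15], TCP at [0.149, -0.658, 0.231] pointing down, gripper open.
Joint ranges: [-2.77, 2.77], [-0.9, 2.22], [0.21, 2.48], [-1.53, 4.67], [0.24, 2.81], [-2.84, 2.84]. Speed limits (rad/s): [2.79, 2.79, 3.14, 3.14, 3.14, 3.14].

### API

Orientations are given as [roll, pitch, yaw] about the fixed x, y, z axes, in that order (R = Rz(yaw) Ry(pitch) Rx(roll)).
In Python, from plant import observe, capture, sign_off, trace, grip_point_offset gives the robot as it stands. The module is installed in compiled form; this text tells all that it offers.
- The arm moves only by the tool servo_tool, never from a script. Its argument "targets" is a list of rows, each a list of 4 numbers: the shift along the tool's x, y, z in mm, then the turn about the tool's z in degrees. A call has 1 to 10 rows; each row is the pose to reach, as a shift and turn from the pose commanded when the call began, along the tool's axes at that moment; what a row does not reach only later rows make up. A row lasts 1/8 s, in which the tool goes at most 62.5 mm and 10.7 degrees, less where a joint would pass 70% of its speed; a pose out of reach is approached as far as the arm can. A call with a gripper value outside its range is refused whole. "grip" is the gripper command: -1 is fully open, 1 is shut, values between are in proportion, set as the call begins (left out, the last holds). The fingers move at their own pace and stop on an object; "grip_force" is the grip in N (left out, the last holds). Time passes only in rows, so rows that repeat a pose let the fingers close. It gives the time, the measured TCP pose, the force and the opening at its end, in the units of the state.
- observe(): the state, without advancing time (a new reading comes with each control period).
- capture(name): name is "side" or "top"; returns a dict with "img" (384x512x3 uint8, red, green, blue), "intrinsics" (3x3 intrinsics, pixels), "R" (3x3) and "t" (3): a world point X has camera coordinates R X + t. Camera axes: x right, y down, z forward; pixel columns grow to the right and rows downward; lengths in m; the calibration is good to about 2 mm. A picture is of the moment at which its call begins. There is no depth.
- sign_off(): hands the job in, once; it reports no verdict.
Trained networks look in the newest picture that a camera, given by its name, has taken for a name from the list of things; names that differ only in an ending like _2 or _b are one class to them, and where a whole thing is asked for, a point or a joint stands for the part that bears it (a point fixed in the world has none). Each returns a list of dicts, best first, with "confidence" (0 to 1); they miss things now and then, are a little off and sometimes report something else, mostly with a low value. They report only what shows in the picture. A call takes as long as a camera call.
- trace(target, camera): "region" (384x512 bool, what is visible of it) and "pixel" ([column, row] in pixels, amid what is visible of it).
The state is a dict: "time": time; "qpos": joint angles; "joint_vel": joint speeds; "joint_efforts": joint torques, N m; "ee_pos": TCP position; "ee_rot": TCP orientation; "wrist_force": force on the tool from outside, world axes, zero at the start; "moment": the same for the moment, N m; "opening": opening from 0.0 (shut) to 1.0 (fully open).
Only numpy, scipy, OpenCV 4.12 (cv2) and the standard library are available. Lean on these libraries where they do the work, as an engineer would, in place of code of your own. Each camera call takes 0.05 s, during which the arm holds its last target. There are 200 camera calls.

## Working session

There is one attempt and no reset: what is moved stays moved. The work goes in short steps, Python scripts to look and compute and a tool call to move; the robot and the scene stay as the last step left them, time stands still between calls to the robot, and variables do not carry over. Pictures are saved under pics/ and viewed, about 12 in all and at most 16, crops included, and the job is handed in when it is done.

Besides the shell and the picture viewer there is one more tool, called as a command line: name --pt "numbers of a row" for each row, then --argument value for the rest. servo_tool: Moves the arm, as the interface text tells. Its arguments: {"type":"object","properties":{"targets":{"type":"array","items":{"type":"array","items":{"type":"number"}}},"grip":{"type":"number"},"grip_force":{"type":"number"}},"required":["targets"]}

```bash
mkdir -p pics
python3 - <<'E'
from plant import *
import cv2
s=observe();print({k:(v if not hasattr(v,'tolist') else v) for k,v in s.items()},grip_point_offset)
for n in("top","side"):
    c=capture(n);cv2.imwrite(f"pics/{n}0.png",cv2.cvtColor(c["img"],cv2.COLOR_RGB2BGR))
    print(n,c["intrinsics"].tolist(),c["R"].round(4).tolist(),c["t"].round(4).tolist())
E
```

```text
{'time': 0.0, 'qpos': array([-1.49798790e+00,  2.87214550e-01,  1.57820851e+00, -2.86689932e-05,
        1.27858863e+00, -1.50039770e-01]), 'joint_vel': array([-8.58786928e-05, -8.73358886e-04,  7.25717696e-04,  5.58010966e-04,
       -1.15614619e-03,  2.02488329e-03]), 'joint_efforts': array([-1.51256780e-03, -4.05988848e+01, -2.92626446e+01, -2.44339353e-04,
        5.88604657e-03,  5.51477839e-06]), 'ee_pos': array([ 0.14912729, -0.65763446,  0.22989752]), 'ee_rot': array([-3.13919669e+00, -3.34466496e-04,  2.22856090e-01]), 'wrist_force': array([-0.18176985, -0.54958508, -0.78249954]), 'moment': array([-0.01248337,  0.01839865, -0.03168549]), 'opening': 1.0025104897995583} 0.0187
top [[386.13775841394045, 0.0, 260.0492747177574], [0.0, 386.13775841394045, 196.71867077407967], [0.0, 0.0, 1.0]] [[0.0143, -0.9999, -0.0012], [-0.9923, -0.0141, -0.1233], [0.1233, 0.003, -0.9924]] [0.0098, 0.5529, 1.0805]
side [[368.63810146905405, 0.0, 255.56162900815792], [0.0, 368.63810146905405, 188.0623292945439], [0.0, 0.0, 1.0]] [[-0.9055, -0.4243, -0.0009], [-0.278, 0.5949, -0.7542], [0.3206, -0.6827, -0.6567]] [0.4999, 0.2508, 0.853]
```

View pics/top0.png

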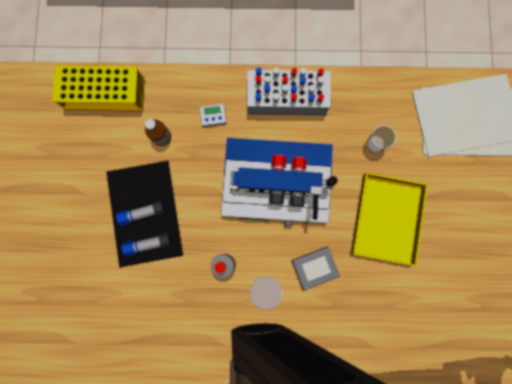

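View pics/side0.png

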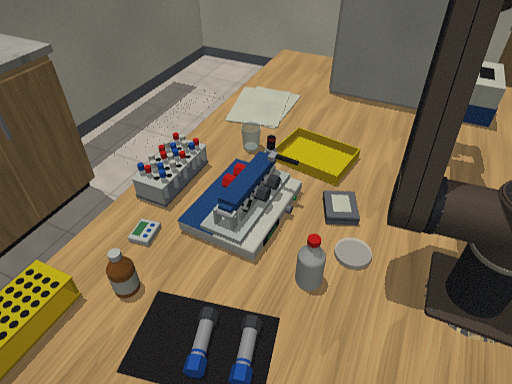

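```bash
cat > h.py <<'E'
from plant import *
import numpy as np, cv2
from scipy.optimize import minimize
def cap(n,save=None,crop=None,scale=1):
    c=capture(n)
    if save:
        im=cv2.cvtColor(c["img"],cv2.COLOR_RGB2BGR)
        if crop: im=im[crop[1]:crop[3],crop[0]:crop[2]]
        cv2.imwrite(f"pics/{save}.png",cv2.resize(im,None,fx=scale,fy=scale,interpolation=cv2.INTER_CUBIC))
    return c
def proj(c,X):
    p=(c["intrinsics"]@(c["R"]@np.atleast_2d(X).T+c["t"][:,None])).T
    return p[:,:2]/p[:,2:]
def ray(c,px,z):
    d=c["R"].T@np.linalg.solve(c["intrinsics"],[px[0],px[1],1]); o=-c["R"].T@c["t"]
    return o+d*(z-o[2])/d[2]
def Rz(a): return np.array([[np.cos(a),-np.sin(a),0],[np.sin(a),np.cos(a),0],[0,0,1]])
def box(lo,hi): return np.array([[x,y,z] for x in(lo[0],hi[0]) for y in(lo[1],hi[1]) for z in(lo[2],hi[2])])
def hull(c,X):
    m=np.zeros((384*4,512*4),np.uint8)
    cv2.fillConvexPoly(m,cv2.convexHull((proj(c,X)*4).astype(np.int32)),1)
    return cv2.resize(m.astype(np.float32),(512,384),interpolation=cv2.INTER_AREA)
def tr(n,cam,k=1):
    r=trace(n,cam); return r[:k] if k>1 else (r[0] if r else None)
E
python3 - <<'E'
from h import *
import pickle
C={n:cap(n) for n in("top","side")}
D={}
for n in("shaker","yoke","swing_bolt","mat","tray","reagent","beaker","wash","slide_box","fresh0","done0","yoke_handle","bolt_knob"):
    for cam in C:
        r=trace(n,cam);D[n,cam]=r
        print(n,cam,[(round(q["confidence"],2),np.round(q["pixel"],1).tolist(),int(q["region"].sum())) for q in r[:4]])
pickle.dump((C,D),open("d0.pkl","wb"))
E
```

```text
shaker top [(0.78, [272.2, 182.3], 8240)]
shaker side [(0.91, [244.4, 208.5], 7477)]
yoke top [(0.62, [283.4, 178.6], 2053)]
yoke side [(0.68, [247.1, 180.5], 1697)]
swing_bolt top [(0.44, [332.0, 182.6], 110)]
swing_bolt side [(0.49, [269.6, 144.6], 141)]
mat top [(0.97, [145.7, 202.1], 4830), (0.26, [146.0, 242.8], 638)]
mat side [(0.72, [119.4, 276.1], 1210), (0.66, [244.4, 210.2], 7253), (0.55, [184.7, 345.6], 8513)]
tray top [(0.64, [389.0, 220.4], 5586)]
tray side [(0.63, [321.2, 156.5], 2830)]
reagent top [(0.59, [158.8, 132.4], 537)]
reagent side [(0.63, [120.3, 270.3], 1159)]
beaker top [(0.58, [381.3, 138.5], 595)]
beaker side [(0.65, [249.3, 134.9], 501)]
wash top [(0.58, [220.7, 267.4], 510)]
wash side [(0.84, [308.4, 264.8], 1291), (0.73, [245.1, 206.0], 7356), (0.45, [267.6, 179.7], 327)]
slide_box top [(0.78, [317.3, 268.4], 1298)]
slide_box side [(0.81, [338.0, 206.2], 1136)]
fresh0 top [(0.9, [140.1, 210.8], 605), (0.56, [144.3, 242.3], 644)]
fresh0 side [(0.73, [202.7, 343.7], 1190), (0.57, [247.8, 352.6], 1196)]
done0 top [(0.81, [277.8, 166.4], 349), (0.76, [298.9, 171.1], 386)]
done0 side [(0.64, [266.4, 178.4], 323), (0.56, [261.6, 188.6], 267)]
yoke_handle top [(0.59, [272.9, 181.6], 7748)]
yoke_handle side [(0.74, [246.6, 180.4], 1878), (0.57, [242.9, 210.2], 7015)]
bolt_knob top [(0.65, [327.3, 183.0], 106), (0.57, [315.8, 265.8], 1245)]
bolt_knob side [(0.61, [268.0, 144.6], 146)]
```

```bash
cat > fit.py <<'E'
from h import *
import pickle
C,D=pickle.load(open("d0.pkl","rb"))
sh=lambda p,X: (Rz(p[2])@np.atleast_2d(X).T).T+[p[0],p[1],0]
yb=box((-.027,-.117,.109),(.027,.118,.135)); hb=box((-.115,-.155,0),(.115,.155,.06))
rod=box((-.1,-.107,.138),(-.027,-.093,.152)); nut=box((-.012,-.142,.14),(.012,-.118,.178))
def cost(p,parts="yhn"):
    e=0
    for cam in C:
        c=C[cam]
        if "y" in parts:
            m=np.maximum(hull(c,sh(p,yb)),hull(c,sh(p,rod))); r=D["yoke",cam][0]["region"].astype(float)
            e+=np.abs(m-r).sum()/r.sum()
        if "h" in parts:
            m=hull(c,sh(p,hb)); 
            r=D["shaker",cam][0]["region"]|D["yoke",cam][0]["region"]|D["swing_bolt",cam][0]["region"]
            for q in D["done0",cam][:2]: r=r|q["region"]
            m=np.maximum(np.maximum(m,hull(c,sh(p,yb))),hull(c,sh(p,rod)))
            r=r.astype(float); e+=np.abs(m-r).sum()/r.sum()
        if "n" in parts:
            e+=.02*np.linalg.norm(proj(c,sh(p,[0,-.13,.157]))[0]-D["swing_bolt",cam][0]["region"].nonzero()[::-1]@np.ones(1) if 0 else proj(c,sh(p,nut)).mean(0)-D["swing_bolt",cam][0]["pixel"])
    return e
p0=np.r_[ray(C["top"],[277,182],.08)[:2],-.03]
print(p0)
for parts in("yhn","y","h"):
    s=minimize(lambda q:cost(p0+q*[.01,.01,.05],parts),[0,0,0],method="Nelder-Mead",options=dict(initial_simplex=[[0,0,0],[1,0,0],[0,1,0],[0,0,1.]],xatol=.01,fatol=1e-4))
    p=p0+s.x*[.01,.01,.05]; print(parts,p.round(4),s.fun)
    if parts=="yhn": best=p
np.save("shaker.npy",best)
# circular/loose things
for n,z in(("reagent",.065),("beaker",.042),("wash",.075),("slide_box",.016),("tray",.02),("mat",.003)):
    print(n,[ray(C[cam],D[n,cam][0]["pixel"],z)[:2].round(3).tolist() for cam in C])
r=D["tray","top"][0]["region"].astype(np.uint8)
b=cv2.boxPoints(cv2.minAreaRect(cv2.findNonZero(r)));print("tray",[ray(C["top"],q,.04)[:2].round(3).tolist() for q in b])
def tube(c,q,zz):
    r=q["region"]; v,u=r.nonzero(); P=np.array([ray(c,a,zz)[:2] for a in zip(u,v)]); m=P.mean(0)
    w,V=np.linalg.eigh(np.cov((P-m).T)); a=V[:,1]; s=(P-m)@a
    return m.round(4),((s.max()+s.min())/2*a+m).round(4),round(float(np.degrees(np.arctan2(a[1],a[0]))),1),round(float(np.ptp(s)),3)
for cam in C:
    for q in D["fresh0",cam][:2]: print("fresh",cam,tube(C[cam],q,.024))
    for q in D["done0",cam][:2]: print("done",cam,tube(C[cam],q,.092))
c=C["top"];im=cv2.cvtColor(c["img"],cv2.COLOR_RGB2BGR).copy();im2=cv2.cvtColor(C["side"]["img"],cv2.COLOR_RGB2BGR).copy()
out=[]
for c,i,cr in((C["top"],im,(215,120,345,240)),(C["side"],im2,(175,130,305,260))):
    i=cv2.resize(i,None,fx=4,fy=4)
    for B in(yb,hb,rod,nut):
        cv2.polylines(i,[cv2.convexHull((proj(c,sh(best,B))*4+2).astype(np.int32))],1,(0,255,0),1)
    for y in(.056,0,-.056): cv2.circle(i,tuple((proj(c,sh(best,[0,y,.092]))[0]*4+2).astype(int)),3,(255,0,255),-1)
    out.append(i[cr[1]*4:cr[3]*4,cr[0]*4:cr[2]*4][:480])
cv2.imwrite("pics/fit.png",cv2.resize(np.hstack([o[:480,:520] for o in out]),None,fx=.76,fy=.76))
E
python3 fit.py
```

```text
[ 0.58896053 -0.02903838 -0.03      ]
yhn [ 0.587  -0.0325 -0.0552] 0.652570150512944
y [ 0.5859 -0.0313 -0.0522] 0.28360167408116266
h [ 0.5985 -0.0324 -0.0553] 0.16951862740013035
reagent [[0.731, 0.31], [0.74, 0.318]]
beaker [[0.728, -0.334], [0.735, -0.338]]
wash [[0.353, 0.122], [0.359, 0.131]]
slide_box [[0.35, -0.149], [0.359, -0.146]]
tray [[0.491, -0.357], [0.475, -0.352]]
mat [[0.536, 0.356], [0.774, 0.303]]
tray [[0.388, -0.238], [0.631, -0.28], [0.602, -0.472], [0.361, -0.424]]
fresh top (array([0.5034, 0.363 ]), array([0.5036, 0.3622]), 106.6, 0.142)
fresh top (array([0.4136, 0.3414]), array([0.4136, 0.3415]), 104.3, 0.143)
done top (array([ 0.5985, -0.0323]), array([ 0.5961, -0.0323]), 178.8, 0.134)
done top (array([ 0.5906, -0.0866]), array([ 0.5903, -0.0866]), 177.0, 0.137)
fresh side (array([0.5017, 0.3692]), array([0.5033, 0.3639]), 107.1, 0.146)
fresh side (array([0.4128, 0.3446]), array([0.4141, 0.3393]), 103.6, 0.144)
done side (array([ 0.5752, -0.0863]), array([ 0.5925, -0.0885]), 172.7, 0.156)
done side (array([ 0.5832, -0.0298]), array([ 0.5981, -0.0314]), 174.0, 0.147)
```

View pics/fit.png

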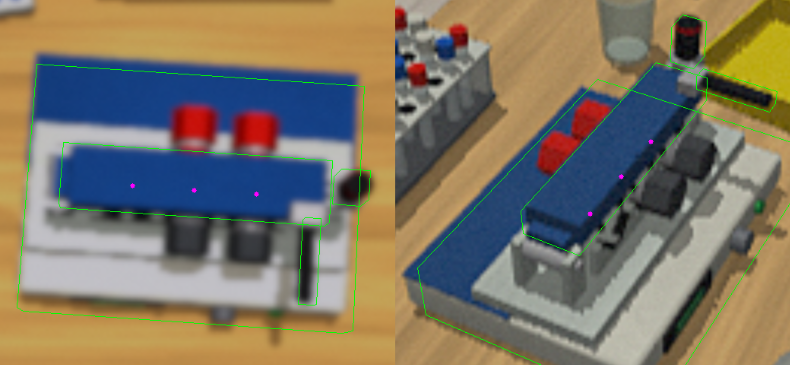

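```bash
cat >> h.py <<'E'
from scipy.spatial.transform import Rotation as Ro
def S(x,y,z): # shaker mm -> world m
    p=np.load("shaker.npy"); return Rz(p[2])@(np.array([x,y,z])/1000)+[p[0],p[1],0]
YAW=np.degrees(np.load("shaker.npy")[2]) if __import__("os").path.exists("shaker.npy") else 0
def go(W,yaws,start=None):
    """rows from start (pos,yawdeg) (default measured) to TCP targets W (world m)"""
    s=observe(); pos,yaw=(s["ee_pos"],np.degrees(s["ee_rot"][2])) if start is None else start
    R=Rz(np.radians(yaw))@np.diag([1,-1,-1])
    for w,yw in zip(np.atleast_2d(W),np.atleast_1d(yaws)):
        d=R.T@(w-pos)*1000; t=-((yw-yaw+180)%360-180)
        print(d.round(1).tolist(),round(float(t),1))
E
python3 - <<'E'
from h import *
k=S(0,-130,144); print(k); go([k+[0,0,.07],k],[YAW+90]*2)
b=(k,YAW+90)
print("swing"); A=np.linspace(0,1.35,10)[1:]
go([S(0,-130-93*np.sin(a),70+93*np.cos(a)-19) for a in A],[YAW+90]*9,b)
E
```

```text
[ 0.57980599 -0.1623059   0.144     ]
[529.6, -388.6, 17.3] -74.1
[529.6, -388.6, 87.3] -74.1
swing
[-13.9, -0.0, 1.0] -0.0
[-27.5, 0.0, 4.2] -0.0
[-40.5, 0.0, 9.3] -0.0
[-52.5, 0.0, 16.2] -0.0
[-63.4, 0.0, 25.0] -0.0
[-72.8, -0.0, 35.2] -0.0
[-80.7, 0.0, 46.7] -0.0
[-86.7, 0.0, 59.3] -0.0
[-90.7, 0.0, 72.6] -0.0
```

servo_tool --pt "60 -44 0 -9" --pt "120 -88 0 -18" --pt "180 -132 0 -27" --pt "240 -176 5 -36" --pt "300 -220 5 -45" --pt "350 -257 10 -54" --pt "400 -294 10 -63" --pt "450 -330 15 -70" --pt "500 -367 17 -74" --pt "529.6 -388.6 17 -74.1" --grip -0.2 --grip_force 40

```text
time: 2.75
ee_pos: [0.5599, -0.1849, 0.2154]
ee_rot: [3.141, 0.001, 1.517]
wrist_force: [1.2, -0.8, -0.2]
opening: 0.598
```

servo_tool --pt "0 0 0 0" --pt "0 0 0 0" --pt "0 0 0 0"

```text
time: 3.12
ee_pos: [0.558, -0.1877, 0.2152]
ee_rot: [-3.141, 0.0, 1.514]
wrist_force: [-0.4, 0.3, -0.3]
opening: 0.597
```

```bash
python3 - <<'E'
from h import *
k=S(0,-130,144); go([k+[0,0,.07],k],[YAW+90]*2)
cap("top","a1",(215,100,385,230),3);c=cap("side","a1s",(175,60,345,190),3)
E
python3 -c "
import cv2,numpy as np
cv2.imwrite('pics/a1c.png',cv2.resize(np.hstack([cv2.imread('pics/a1.png'),cv2.imread('pics/a1s.png')]),(796,304)))"
```

```text
[26.6, 20.3, 1.2] -0.1
[26.6, 20.3, 71.2] -0.1
```

View pics/a1c.png

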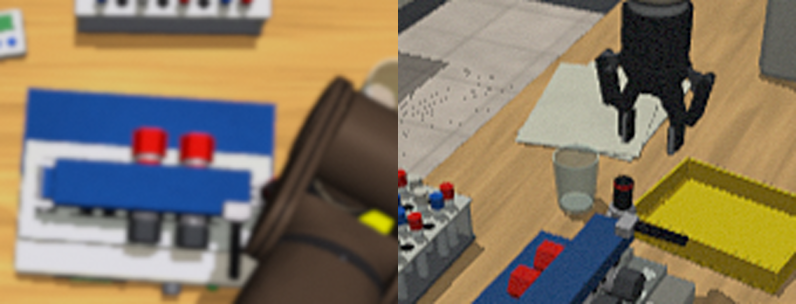

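The picture shows the gripper above and right of the nut, clear of everything; shift over it and go down.

servo_tool --pt "26.6 20.3 1 0" --pt "26.6 20.3 1 0" --pt "26.6 20.3 36 0" --pt "26.6 20.3 71 0" --pt "26.6 20.3 71 0"

```text
time: 3.85
ee_pos: [0.5776, -0.1611, 0.1407]
ee_rot: [-3.134, -0.003, 1.515]
wrist_force: [-0.0, 0.0, -0.8]
opening: 0.6
```

servo_tool --pt "0 0 0 0" --pt "0 0 0 0" --pt "0 0 0 0" --pt "0 0 0 0" --grip 1 --grip_force 30

```text
time: 4.35
ee_pos: [0.5818, -0.1621, 0.1465]
ee_rot: [3.137, 0.002, 1.516]
wrist_force: [0.8, -1.4, 5.3]
opening: 0.271
```

Run:
```python
from h import *
s=observe();print(s["opening"]*85,s["wrist_force"].round(1),s["moment"].round(2)); k=S(0,-130,144); go([k],[YAW+90])
cap("side","a2",(175,60,375,210),4)
```

```text
23.016441999198165 [ 0.8 -1.4  5.3] [-0.27 -0.07 -0.03]
[-0.3, -2.0, 2.5] 0.0
```

View pics/a2.png

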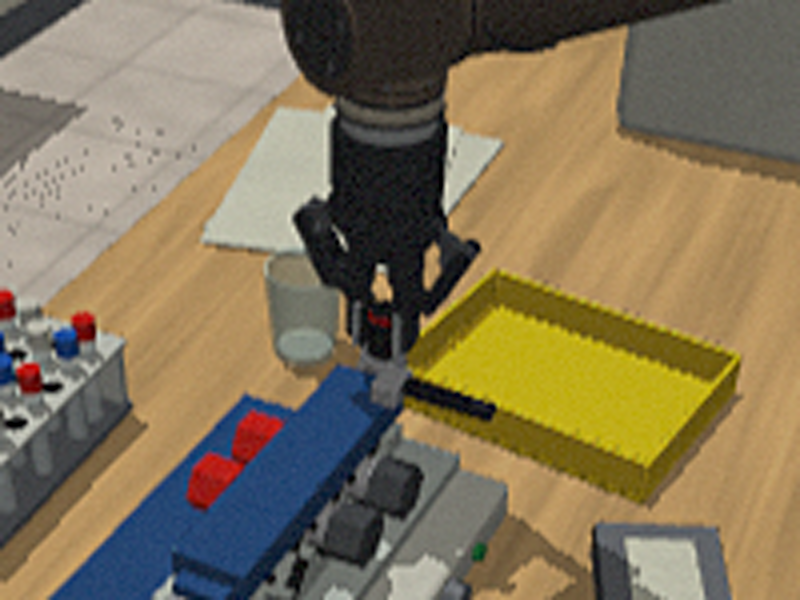

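The fingers hold the nut (23 mm). Swing the bolt out.

servo_tool --pt "-14 0 0 0" --pt "-27.5 0 3 0" --pt "-40.5 0 8 0" --pt "-52.5 0 15 0" --pt "-63.4 0 24 0" --pt "-72.8 0 34 0" --pt "-80.7 0 45.5 0" --pt "-86.7 0 58 0" --pt "-90.7 0 71 0" --pt "-90.7 0 71 0"

```text
time: 5.65
ee_pos: [0.577, -0.2539, 0.073]
ee_rot: [3.136, 0.004, 1.515]
wrist_force: [6.5, -3.1, -0.1]
opening: 0.278
```

servo_tool --pt "0 0 0 0" --pt "0 0 0 0" --pt "0 0 0 0" --grip -0.3

```text
time: 6.02
ee_pos: [0.5745, -0.2514, 0.0722]
ee_rot: [-3.139, -0.001, 1.516]
wrist_force: [0.2, 0.4, -0.2]
opening: 0.652
```

servo_tool --pt "0 0 -60 0" --pt "0 0 -120 0" --pt "0 0 -150 0" --pt "0 0 -150 0" --pt "0 0 -150 0"

```text
time: 6.65
ee_pos: [0.5745, -0.2512, 0.2212]
ee_rot: [-3.139, -0.001, 1.516]
wrist_force: [-1.0, -0.5, -1.3]
opening: 0.652
```

Run:
```python
from h import *
h=S(-84,-100,145-19); print(h);go([h+[0,0,.12],h],[YAW]*2)
t0=np.arctan2(45,218); A=np.r_[0,np.linspace(0,1.97,19)[1:]]
P=[S(-84,118-222.6*np.cos(a+t0),100+222.6*np.sin(a+t0)-19) for a in A]
print("lift");go(P,[YAW]*len(P),(h,YAW))
cap("side","a3",(175,100,335,220),5)
```

```text
[ 0.49759004 -0.12771491  0.126     ]
[119.1, -83.5, -24.8] 90.0
[119.1, -83.5, 95.2] 90.0
lift
[-0.0, 0.0, -0.0] -0.0
[-0.0, -6.2, -23.5] -0.0
[-0.0, -15.0, -46.3] -0.0
[-0.0, -26.2, -67.9] -0.0
[-0.0, -39.6, -88.2] -0.0
[-0.0, -55.2, -106.9] -0.0
[0.0, -72.8, -123.7] -0.0
[0.0, -92.1, -138.6] -0.0
[-0.0, -112.9, -151.2] -0.0
[0.0, -135.0, -161.5] -0.0
[-0.0, -158.0, -169.4] -0.0
[-0.0, -181.8, -174.6] -0.0
[-0.0, -206.0, -177.3] -0.0
[-0.0, -230.4, -177.3] -0.0
[-0.0, -254.6, -174.6] -0.0
[-0.0, -278.3, -169.3] -0.0
[-0.0, -301.4, -161.4] -0.0
[-0.0, -323.4, -151.1] -0.0
[0.0, -344.2, -138.4] -0.0
```

View pics/a3.png

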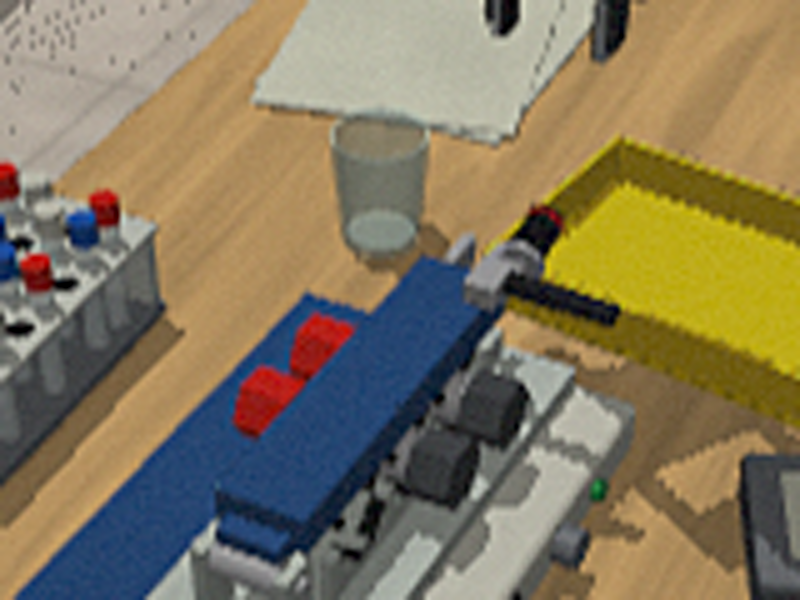

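Bolt is out and lies low towards -y; nothing else disturbed. On to the handle.

servo_tool --pt "15 -10 -25 10" --pt "30 -20 -25 20" --pt "45 -30 -25 30" --pt "60 -40 -25 40" --pt "75 -52 -25 50" --pt "90 -62 -25 60" --pt "105 -73 -25 70" --pt "119 -83.5 -25 80" --pt "119 -83.5 -25 90" --pt "119 -83.5 -25 90" --grip -0.1

```text
time: 7.95
ee_pos: [0.4977, -0.1278, 0.246]
ee_rot: [-3.14, 0.004, -0.052]
wrist_force: [0.4, -0.0, -0.5]
opening: 0.548
```

servo_tool --pt "0 0 0 0" --pt "0 0 0 0"

```text
time: 8.2
ee_pos: [0.4985, -0.1284, 0.2476]
ee_rot: [-3.141, 0.001, -0.054]
wrist_force: [0.4, -0.0, -0.5]
opening: 0.549
```

Run:
```python
from h import *
h=S(-84,-100,145-19); go([h],[YAW])
```

```text
[-0.9, -0.6, 121.6] 0.1
```

servo_tool --pt "0 0 50 0" --pt "0 0 95 0" --pt "0 0 121.6 0" --pt "0 0 121.6 0" --pt "0 0 121.6 0"

```text
time: 8.82
ee_pos: [0.4995, -0.1288, 0.1279]
ee_rot: [3.141, -0.002, -0.054]
wrist_force: [0.5, -0.1, 0.1]
opening: 0.55
```

servo_tool --pt "0 0 0 0" --pt "0 0 0 0" --pt "0 0 0 0" --pt "0 0 0 0" --pt "0 0 0 0" --grip 1 --grip_force 50

```text
time: 9.45
ee_pos: [0.4998, -0.1252, 0.1283]
ee_rot: [-3.135, -0.003, -0.056]
wrist_force: [1.7, 9.8, 4.7]
opening: 0.142
```

Run:
```python
from h import *
s=observe();print(s["opening"]*85,s["wrist_force"].round(1),s["moment"].round(2))
h=S(-84,-100,145-19); go([h],[YAW])
```

```text
12.11044672754995 [1.7 9.8 4.7] [ 1.66 -0.19 -0.  ]
[-2.1, 2.6, 2.3] -0.0
```

servo_tool --pt "0 -6 -23.5 0" --pt "0 -15 -46.3 0" --pt "0 -26 -68 0" --pt "0 -40 -88 0" --pt "0 -55 -107 0" --pt "0 -73 -124 0" --pt "0 -92 -138.6 0" --pt "0 -113 -151 0" --pt "0 -135 -161.5 0" --pt "0 -158 -169.4 0"

```text
time: 10.7
ee_pos: [0.5079, 0.0272, 0.3018]
ee_rot: [3.132, -0.005, -0.055]
wrist_force: [-1.7, -8.3, 12.2]
opening: 0.142
```

Run:
```python
from h import *
s=observe();print(s["opening"]*85,s["wrist_force"].round(1),s["moment"].round(2))
t0=np.arctan2(45,218); A=np.linspace(0,1.97,19)[10:]
P=[S(-84,118-222.6*np.cos(a+t0),100+222.6*np.sin(a+t0)-19)+[.002,.002,.002] for a in A]
go(P,[YAW]*len(P))
```

```text
12.11229351774967 [-1.7 -8.3 12.2] [-1.48  0.33 -0.07]
[0.2, -4.9, 4.4] 0.0
[0.2, -28.6, -0.9] 0.0
[0.2, -52.9, -3.5] 0.0
[0.2, -77.2, -3.5] 0.0
[0.2, -101.4, -0.8] 0.0
[0.2, -125.2, 4.5] 0.0
[0.2, -148.2, 12.4] 0.0
[0.2, -170.3, 22.7] 0.0
[0.3, -191.0, 35.4] 0.0
```

servo_tool --pt "0 -24 -4 0" --pt "0 -48 -6 0" --pt "0 -72.4 -6 0" --pt "0 -96.6 -3 0" --pt "0 -120.3 2 0" --pt "0 -143.4 10 0" --pt "0 -165.4 20 0" --pt "0 -182 30 0" --pt "0 -182 30 0"

```text
time: 11.82
ee_pos: [0.5176, 0.2147, 0.269]
ee_rot: [-3.135, -0.003, -0.053]
wrist_force: [0.9, 5.0, 3.7]
opening: 0.137
```

Run:
```python
from h import *
s=observe();print(s["opening"]*85,s["wrist_force"].round(1),s["moment"].round(2))
cap("side","a4",(130,60,330,210),4)
```

```text
11.632001977366247 [0.9 5.  3.7] [ 0.96 -0.19 -0.1 ]
```

View pics/a4.png

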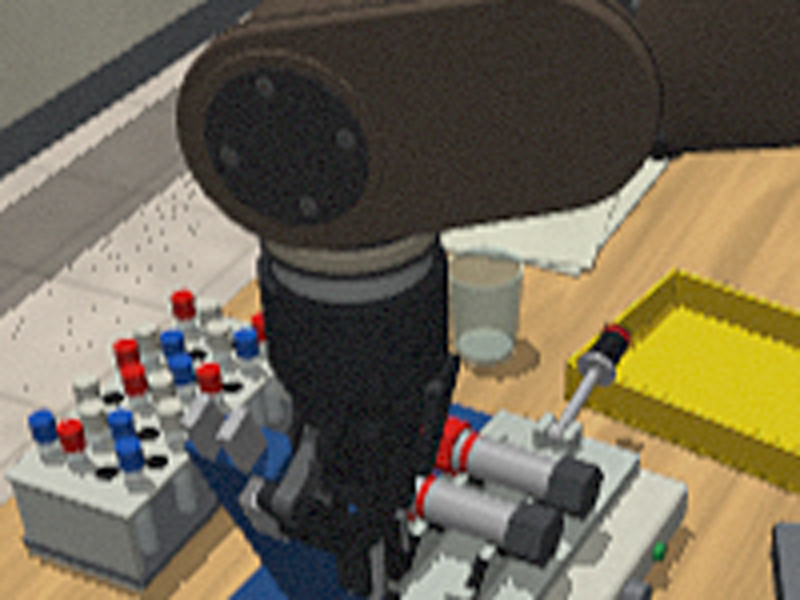

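Yoke stands open, leaning back; the two red tubes lie free in the middle and bolt-side saddles. Release, rise, and remeasure.

servo_tool --pt "0 0 0 0" --pt "0 0 0 0" --pt "0 0 0 0" --pt "0 0 -20 0" --pt "0 0 -60 0" --pt "0 0 -80 0" --pt "-30 0 -80 0" --pt "-60 0 -80 0" --pt "-60 40 -80 0" --pt "-60 40 -80 0" --grip -0.1

```text
time: 13.12
ee_pos: [0.4549, 0.1733, 0.3467]
ee_rot: [3.142, -0.001, -0.057]
wrist_force: [-0.5, 0.6, -0.4]
opening: 0.551
```

```bash
cat >> h.py <<'E'
def tube(c,q,zz):
    v,u=q["region"].nonzero(); P=np.array([ray(c,a,zz)[:2] for a in zip(u,v)]); m=P.mean(0)
    w,V=np.linalg.eigh(np.cov((P-m).T)); a=V[:,1]; a=a*np.sign(a[0]+1e-9); s=(P-m)@a
    return (m+a*(s.max()+s.min())/2).round(4),round(float(np.degrees(np.arctan2(a[1],a[0]))),1),round(float(np.ptp(s)),3),round(q["confidence"],2)
E
python3 - <<'E'
from h import *
for cam in("top","side"):
    c=cap(cam,"a5"+cam)
    for n,z in(("done0",.094),("fresh0",.024)):
        for q in trace(n,cam)[:3]: print(cam,n,tube(c,q,z),np.round(q["pixel"]))
for y in(56,0,-56): print(S(0,y,92))
s=observe();print(s["ee_pos"],s["opening"])
E
```

```text
top done0 (array([ 0.59  , -0.0864]), -3.2, 0.137, 0.69) [302. 180.]
top done0 (array([ 0.5955, -0.0311]), -3.3, 0.136, 0.58) [279. 179.]
top done0 (array([0.5967, 0.0079]), 83.1, 0.541, 0.21) [257. 176.]
top fresh0 (array([0.408 , 0.3325]), -78.8, 0.111, 0.82) [143. 245.]
side done0 (array([ 0.5919, -0.0817]), -4.9, 0.154, 0.62) [259. 179.]
side done0 (array([ 0.5961, -0.0282]), -5.3, 0.154, 0.56) [249. 187.]
side fresh0 (array([0.4139, 0.3394]), -76.0, 0.143, 0.9) [245. 351.]
side fresh0 (array([ 0.6565, -0.0409]), -42.2, 0.477, 0.73) [233. 211.]
side fresh0 (array([0.5035, 0.363 ]), -72.6, 0.148, 0.64) [203. 342.]
[0.59007303 0.02341052 0.092     ]
[ 0.58698188 -0.0325041   0.092     ]
[ 0.58389073 -0.08841872  0.092     ]
[0.45523181 0.17502023 0.34588167] 0.5466560439637698
```

View pics/a5top.png

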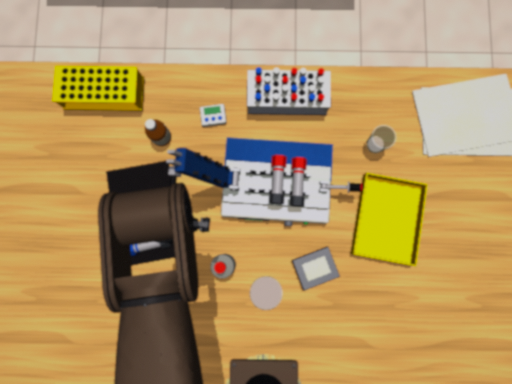

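Run:
```python
import numpy as np; np.save("shaker.npy",[.589,-.0305,-.0552])
from h import *
g=S(0,-56,76); print(g); go([g+[0,0,.1],g],[YAW]*2)
```

```text
[ 0.58591037 -0.0864147   0.076     ]
[144.6, 254.0, 169.9] 0.1
[144.6, 254.0, 269.9] 0.1
```

servo_tool --pt "28 50 20 0" --pt "56 100 50 0" --pt "84 150 85 0" --pt "112 200 120 0" --pt "140 245 150 0" --pt "144.6 254 169.9 0" --pt "144.6 254 169.9 0" --pt "144.6 254 169.9 0" --grip 0

```text
time: 14.42
ee_pos: [0.5859, -0.0862, 0.1768]
ee_rot: [-3.141, -0.001, -0.054]
wrist_force: [-0.1, -1.0, 0.8]
opening: 0.499
```

Run:
```python
from h import *
g=S(0,-56,76); go([g],[YAW]); print(observe()["opening"]*85)
```

```text
[-0.0, 0.2, 100.8] 0.1
42.400394743888555
```

servo_tool --pt "0 0 40 0" --pt "0 0 75 0" --pt "0 0 90 0" --pt "0 0 100.8 0" --pt "0 0 100.8 0"

```text
time: 15.05
ee_pos: [0.586, -0.0868, 0.0759]
ee_rot: [3.141, -0.001, -0.054]
wrist_force: [-1.2, 0.6, -0.4]
opening: 0.503
```

servo_tool --pt "0 0 0 0" --pt "0 0 0 0" --pt "0 0 0 0" --pt "0 0 0 0" --grip 1 --grip_force 60

```text
time: 15.55
ee_pos: [0.5867, -0.0857, 0.0771]
ee_rot: [-3.139, -0.002, -0.055]
wrist_force: [-0.8, 4.8, 1.8]
opening: 0.326
```

servo_tool --pt "0 0 -20 0" --pt "0 0 -60 0" --pt "0 0 -110 0" --pt "0 0 -110 0" --pt "0 0 -110 0"

```text
time: 16.18
ee_pos: [0.5854, -0.0873, 0.1859]
ee_rot: [3.141, -0.001, -0.055]
wrist_force: [-0.0, -0.1, -2.4]
opening: 0.331
```

Run:
```python
from h import *
s=observe();print(s["opening"]*85,s["wrist_force"].round(1))
c=cap("top"); r=trace("tray","top")[0]; print(r["confidence"],r["pixel"])
b=cv2.boxPoints(cv2.minAreaRect(cv2.findNonZero(r["region"].astype(np.uint8))));print("tray",[ray(c,q,.04)[:2].round(3).tolist() for q in b])
```

```text
28.128483672650813 [-0.  -0.1 -2.4]
0.59 [387.7, 220.7]
tray [[0.394, -0.236], [0.631, -0.282], [0.599, -0.473], [0.364, -0.423]]
```

Run:
```python
import numpy as np; np.save("shaker.npy",[.589,-.0292,-.0552])
from h import *
t=np.array([.478,-.387,.010]); go([t+[0,0,.17],t+[0,0,.06],t],[-11]*3)
g=S(0,0,76); print("next");go([t+[0,0,.17],g+[0,0,.1],g],[YAW]*3,(t,-11))
```

```text
[-89.8, 305.5, 3.7] 7.9
[-89.8, 305.5, 113.7] 7.9
[-89.8, 305.5, 173.7] 7.9
next
[0.0, 0.0, -170.0] -7.8
[40.7, -372.4, -166.0] -7.8
[40.7, -372.4, -66.0] -7.8
```

servo_tool --pt "-15 50 0 2" --pt "-30 100 0 4" --pt "-45 150 0 6" --pt "-60 200 0 8" --pt "-75 250 0 8" --pt "-88 298 10 8" --pt "-90 305.5 55 8" --pt "-90 305.5 105 8" --pt "-90 305.5 130 8" --pt "-90 305.5 130 8"

```text
time: 17.52
ee_pos: [0.4765, -0.3846, 0.0506]
ee_rot: [-3.136, 0.008, -0.195]
wrist_force: [0.9, 0.7, -1.0]
opening: 0.332
```

Run:
```python
from h import *
t=np.array([.478,-.387,.010]); go([t],[-11]);print(observe()["opening"]*85)
c=cap("top"); r=trace("tray","top")[0]; print(r["confidence"],r["pixel"])
```

```text
[2.0, 2.0, 40.6] -0.1
28.205254983579053
0.77 [377.2, 212.1]
```

servo_tool --pt "0 2 15 0" --pt "0 2 28 0" --pt "0 2 36 0" --pt "0 2 40.5 0" --pt "0 2 40.5 0"

```text
time: 18.25
ee_pos: [0.4785, -0.3889, 0.0143]
ee_rot: [-3.141, 0.001, -0.194]
wrist_force: [0.9, -0.2, -1.5]
opening: 0.326
```

servo_tool --pt "0 0 0 0" --pt "0 0 0 0" --pt "0 0 0 0" --grip 0

```text
time: 18.62
ee_pos: [0.479, -0.3895, 0.0155]
ee_rot: [3.141, -0.001, -0.194]
wrist_force: [-0.2, -0.6, -0.2]
opening: 0.499
```

servo_tool --pt "0 0 -30 0" --pt "0 0 -90 0" --pt "0 0 -150 0" --pt "0 0 -170 -4" --pt "10 -60 -170 -8" --pt "15 -120 -170 -8" --pt "22 -180 -170 -8" --pt "30 -240 -170 -8" --pt "36 -300 -170 -8" --pt "40 -360 -170 -8"

```text
time: 19.88
ee_pos: [0.5879, -0.0417, 0.1853]
ee_rot: [3.141, -0.001, -0.055]
wrist_force: [0.5, -0.0, 0.2]
opening: 0.502
```

Run:
```python
from h import *
g=S(0,0,76);go([g+[0,0,.1],g],[YAW]*2)
c=cap("top")
for q in trace("done0","top")[:3]: print(tube(c,q,.023),tube(c,q,.094))
```

```text
[0.4, -12.6, 9.3] 0.0
[0.4, -12.6, 109.3] 0.0
(array([ 0.4833, -0.3905]), -11.8, 0.134, 0.7) (array([ 0.4789, -0.3648]), -11.8, 0.126, 0.7)
(array([ 0.5877, -0.2216]), 88.9, 0.123, 0.52) (array([ 0.5768, -0.2066]), 88.9, 0.115, 0.52)
```

servo_tool --pt "0.4 -12.6 9.3 0" --pt "0.4 -12.6 50 0" --pt "0.4 -12.6 85 0" --pt "0.4 -12.6 100 0" --pt "0.4 -12.6 109.3 0" --pt "0.4 -12.6 109.3 0"

```text
time: 20.72
ee_pos: [0.5887, -0.0315, 0.0757]
ee_rot: [3.142, -0.0, -0.055]
wrist_force: [-0.9, -0.0, 0.3]
opening: 0.506
```

servo_tool --pt "0 0 0 0" --pt "0 0 0 0" --pt "0 0 0 0" --pt "0 0 0 0" --grip 1

```text
time: 21.22
ee_pos: [0.5895, -0.0298, 0.0772]
ee_rot: [-3.139, -0.003, -0.055]
wrist_force: [0.6, 5.3, 3.0]
opening: 0.331
```

servo_tool --pt "0 0 -20 0" --pt "0 0 -60 0" --pt "0 0 -110 0" --pt "0 0 -110 0" --pt "0 0 -110 0"

```text
time: 21.85
ee_pos: [0.5882, -0.0314, 0.186]
ee_rot: [3.141, -0.001, -0.055]
wrist_force: [-0.2, -0.8, -2.6]
opening: 0.331
```

Run:
```python
from h import *
t=np.array([.492,-.321,.010]); go([t+[0,0,.17],t],[-11]*2);print(observe()["opening"]*85)
c=cap("top"); 
for q in trace("tray","top")[:2]:
    print(q["confidence"],q["pixel"]);b=cv2.boxPoints(cv2.minAreaRect(cv2.findNonZero(q["region"].astype(np.uint8))));print("tray",[ray(c,q,.04)[:2].round(3).tolist() for q in b])
```

```text
[-80.2, 294.5, 6.0] 7.9
[-80.2, 294.5, 176.0] 7.9
28.174651839306502
0.92 [386.1, 218.7]
tray [[0.392, -0.237], [0.632, -0.281], [0.601, -0.472], [0.363, -0.423]]
0.67 [217.8, 264.0]
tray [[0.337, 0.164], [0.4, 0.142], [0.386, 0.104], [0.324, 0.127]]
```

servo_tool --pt "-15 50 0 2" --pt "-30 100 0 4" --pt "-45 150 0 6" --pt "-60 200 0 8" --pt "-72 250 0 8" --pt "-80 294.5 10 8" --pt "-80 294.5 60 8" --pt "-80 294.5 110 8" --pt "-80 294.5 140 8" --pt "-80 294.5 140 8"

```text
time: 23.2
ee_pos: [0.4894, -0.3181, 0.0406]
ee_rot: [-3.136, 0.009, -0.194]
wrist_force: [-0.1, 0.0, -1.6]
opening: 0.33
```

servo_tool --pt "0 0 10 0" --pt "0 0 22 0" --pt "0 0 31 0" --pt "0 0 35 0" --pt "0 0 35 0"

```text
time: 23.82
ee_pos: [0.4924, -0.3206, 0.0102]
ee_rot: [-3.141, 0.0, -0.194]
wrist_force: [-0.2, 0.7, -1.4]
opening: 0.334
```

servo_tool --pt "0 0 0 0" --pt "0 0 0 0" --pt "0 0 0 0" --grip 0

```text
time: 24.2
ee_pos: [0.4929, -0.3211, 0.0111]
ee_rot: [3.141, -0.001, -0.194]
wrist_force: [0.4, 0.4, 0.3]
opening: 0.5
```

servo_tool --pt "0 0 -30 0" --pt "0 0 -90 0" --pt "0 0 -150 0" --pt "0 0 -200 0" --pt "0 0 -200 0" --pt "0 0 -200 0"

```text
time: 24.95
ee_pos: [0.4922, -0.3205, 0.2101]
ee_rot: [-3.141, 0.0, -0.194]
wrist_force: [0.0, -0.3, -0.5]
opening: 0.495
```

Run:
```python
from h import *
for cam in("top","side"):
    c=cap(cam,"b1"+cam)
    for n,z in(("done0",.023),("fresh0",.024)):
        for q in trace(n,cam)[:3]: print(cam,n,tube(c,q,z),np.round(q["pixel"]))
s=observe();print(s["ee_pos"],s["ee_rot"],s["opening"])
```

```text
top fresh0 (array([0.4136, 0.3404]), -75.9, 0.142, 0.71) [146. 243.]
top fresh0 (array([0.5029, 0.3631]), -73.2, 0.141, 0.58) [138. 212.]
side done0 (array([ 0.4842, -0.3904]), -13.7, 0.147, 0.79) [322. 151.]
side done0 (array([ 0.4985, -0.3214]), -12.2, 0.149, 0.65) [314. 158.]
side fresh0 (array([0.4142, 0.3386]), -76.0, 0.145, 0.94) [246. 351.]
side fresh0 (array([0.5034, 0.3631]), -72.5, 0.149, 0.7) [202. 345.]
side fresh0 (array([ 0.6427, -0.0944]), -72.7, 0.529, 0.45) [239. 203.]
[ 0.49198399 -0.32029505  0.20887672] [-3.14008794e+00  2.31935928e-03 -1.94452027e-01] 0.5057102086487147
```

View pics/b1top.png

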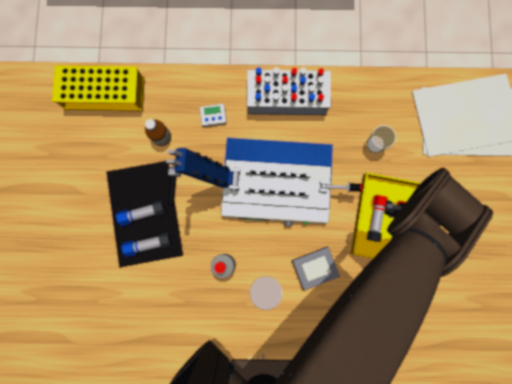

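Both red tubes are in the tray (one seen at (378,217), the other under the wrist), saddles empty, bolt out, yoke open. Next: near blue tube.

Run:
```python
from h import *
t=np.array([.414,.3395,.007]); go([[.43,-.1,.25],[.415,.2,.25],t+[0,0,.1]],[40,90,104])
```

```text
[-103.4, -204.2, -41.1] -51.1
[-176.1, -495.6, -41.1] -101.1
[-204.0, -632.3, 101.9] -115.1
```

servo_tool --pt "-25 -50 -40 -10" --pt "-50 -100 -41 -20" --pt "-75 -150 -41 -30" --pt "-103 -204 -41 -40" --pt "-115 -255 -41 -50" --pt "-130 -310 -41 -60" --pt "-142 -360 -41 -70" --pt "-154 -410 -41 -80" --pt "-166 -460 -41 -90" --pt "-178 -510 -41 -100" --grip -0.3

```text
time: 26.5
ee_pos: [0.4159, 0.2157, 0.2512]
ee_rot: [-3.141, 0.0, 1.557]
wrist_force: [0.5, 0.0, 0.1]
opening: 0.65
```

Run:
```python
from h import *
t=np.array([.414,.3395,.007]); go([t+[0,0,.1],t],[104]*2)
for cam in("side",):
    c=cap(cam)
    for q in trace("fresh0",cam)[:3]: print(tube(c,q,.024))
```

```text
[123.7, -3.6, 144.2] -14.8
[123.7, -3.6, 244.2] -14.8
(array([0.4142, 0.339 ]), -75.9, 0.144, 0.78)
(array([0.5031, 0.3632]), -72.9, 0.15, 0.61)
```

servo_tool --pt "50 -2 10 -8" --pt "100 -4 60 -15" --pt "123.7 -3.6 110 -14.8" --pt "123.7 -3.6 160 -14.8" --pt "123.7 -3.6 210 -14.8" --pt "123.7 -3.6 235 -14.8" --pt "123.7 -3.6 244 -14.8" --pt "123.7 -3.6 244 -14.8"

```text
time: 27.6
ee_pos: [0.4154, 0.3374, 0.0074]
ee_rot: [-3.141, 0.0, 1.809]
wrist_force: [0.2, 0.1, -0.6]
opening: 0.65
```

servo_tool --pt "0 0 0 0" --pt "0 0 0 0" --pt "0 0 0 0" --pt "0 0 0 0" --grip 1

```text
time: 28.1
ee_pos: [0.4165, 0.3384, 0.0094]
ee_rot: [3.138, -0.001, 1.809]
wrist_force: [-0.7, -0.8, 6.2]
opening: 0.324
```

servo_tool --pt "0 0 -20 0" --pt "0 0 -80 0" --pt "0 0 -140 0" --pt "0 0 -200 0" --pt "0 0 -240 0" --pt "0 0 -240 0"

```text
time: 28.85
ee_pos: [0.4168, 0.3389, 0.252]
ee_rot: [3.133, -0.002, 1.809]
wrist_force: [0.2, 0.1, -2.3]
opening: 0.329
```

Run:
```python
from h import *
s=observe();print(s["opening"]*85,s["wrist_force"].round(1))
g=S(0,-56,77); go([[.42,.2,.25],[.44,.0,.25],g+[0,0,.13],g],[90,30,YAW,YAW])
```

```text
27.961272733598292 [ 0.2  0.1 -2.3]
[-135.7, -29.8, 2.0] 13.7
[-334.7, -57.6, 2.0] 73.7
[-451.9, 64.0, 45.0] 106.8
[-451.9, 64.0, 175.0] 106.8
```

servo_tool --pt "-50 -11 2 8" --pt "-100 -22 2 16" --pt "-145 -32 2 26" --pt "-190 -38 2 36" --pt "-240 -45 2 46" --pt "-290 -51 2 56" --pt "-334 -57 2 66" --pt "-375 -20 2 76" --pt "-410 20 2 86" --pt "-440 50 5 96"

```text
time: 30.1
ee_pos: [0.568, -0.0789, 0.2393]
ee_rot: [-3.14, 0.004, 0.127]
wrist_force: [-0.5, 0.5, -1.3]
opening: 0.326
```

Run:
```python
from h import *
s=observe();print(s["opening"]*85,s["wrist_force"].round(1))
g=S(0,-56,77); go([g+[0,0,.08],g],[YAW]*2)
```

```text
27.735601758731022 [-0.5  0.5 -1.3]
[16.9, 8.5, 82.3] 10.4
[16.9, 8.5, 162.3] 10.4
```

servo_tool --pt "17 8.5 20 10.4" --pt "17 8.5 60 10.4" --pt "17 8.5 82 10.4" --pt "17 8.5 110 10.4" --pt "17 8.5 120 10.4" --pt "17 8.5 120 10.4" --pt "17 8.5 120 10.4"

```text
time: 30.98
ee_pos: [0.5863, -0.0843, 0.1234]
ee_rot: [3.141, -0.002, -0.048]
wrist_force: [-0.0, -0.1, -1.6]
opening: 0.327
```

Run:
```python
from h import *
s=observe();print(s["opening"]*85,s["wrist_force"].round(1))
g=S(0,-56,80); go([g],[YAW])
c=cap("top","c1",(205,130,345,235),5)
for q in trace("fresh0","top")[:3]: print(tube(c,q,.14))
c=cap("side","c1s",(185,120,325,225),5)
for q in trace("fresh0","side")[:3]: print(tube(c,q,.13))
```

```text
27.78168426131554 [-0.  -0.1 -1.6]
[-0.4, 0.9, 43.4] 0.4
(array([0.5533, 0.3407]), -74.3, 0.125, 0.56)
(array([ 0.5965, -0.0894]), -2.8, 0.16, 0.72)
(array([0.5225, 0.4173]), -73.3, 0.126, 0.64)
(array([0.4614, 0.4092]), 21.6, 0.263, 0.45)
```

View pics/c1s.png

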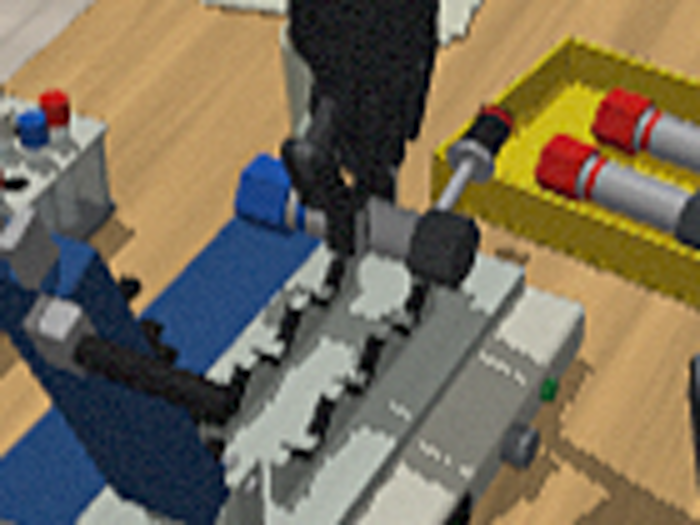

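servo_tool --pt "0 0.5 15 0.4" --pt "0 0.5 30 0.4" --pt "0 0.5 38 0.4" --pt "0 0.5 42 0.4" --pt "0 0.5 42 0.4"

```text
time: 31.8
ee_pos: [0.5857, -0.0854, 0.0806]
ee_rot: [3.14, 0.0, -0.055]
wrist_force: [-2.3, -3.0, -1.3]
opening: 0.33
```

servo_tool --pt "0 0 2 0" --pt "0 0 2 0"

```text
time: 32.05
ee_pos: [0.5859, -0.0855, 0.0803]
ee_rot: [3.14, 0.0, -0.054]
wrist_force: [-5.4, -2.4, 7.4]
opening: 0.328
```

servo_tool --pt "0 0 0 0" --pt "0 0 0 0" --pt "0 0 0 0" --grip 0

```text
time: 32.42
ee_pos: [0.5857, -0.0842, 0.0782]
ee_rot: [-3.141, -0.0, -0.055]
wrist_force: [-0.3, -0.4, 0.2]
opening: 0.5
```

servo_tool --pt "0 0 -20 0" --pt "0 0 -60 0" --pt "0 0 -120 0" --pt "0 0 -170 0" --pt "-50 -10 -170 -5" --pt "-100 -20 -170 -10" --pt "-130 -40 -170 -20" --pt "-130 -80 -170 -30" --pt "-130 -80 -170 -30"

```text
time: 33.55
ee_pos: [0.4601, 0.004, 0.2502]
ee_rot: [3.14, -0.002, 0.472]
wrist_force: [0.4, 0.0, -0.8]
opening: 0.504
```

Run:
```python
from h import *
c=cap("top","c2",(205,130,345,235),5)
for q in trace("fresh0","top")[:3]: print(tube(c,q,.094),tube(c,q,.024))
c=cap("side","c2s",(185,120,325,225),5)
for q in trace("fresh0","side")[:3]: print(tube(c,q,.094),tube(c,q,.024))
s=observe();print(s["ee_pos"],s["ee_rot"])
```

```text
(array([0.5591, 0.3545]), -73.5, 0.133, 0.72) (array([0.5688, 0.3773]), -73.5, 0.142, 0.72)
(array([ 0.5963, -0.0859]), -1.7, 0.123, 0.61) (array([ 0.6084, -0.0926]), -1.7, 0.131, 0.61)
(array([0.5382, 0.405 ]), -72.7, 0.134, 0.87) (array([0.569 , 0.3794]), -72.7, 0.149, 0.87)
(array([ 0.5913, -0.084 ]), -3.9, 0.149, 0.79) (array([ 0.6279, -0.1619]), -3.9, 0.165, 0.79)
[0.46055272 0.00179294 0.24907615] [ 3.14078400e+00 -5.40916896e-04  4.67529614e-01]
```

View pics/c2s.png

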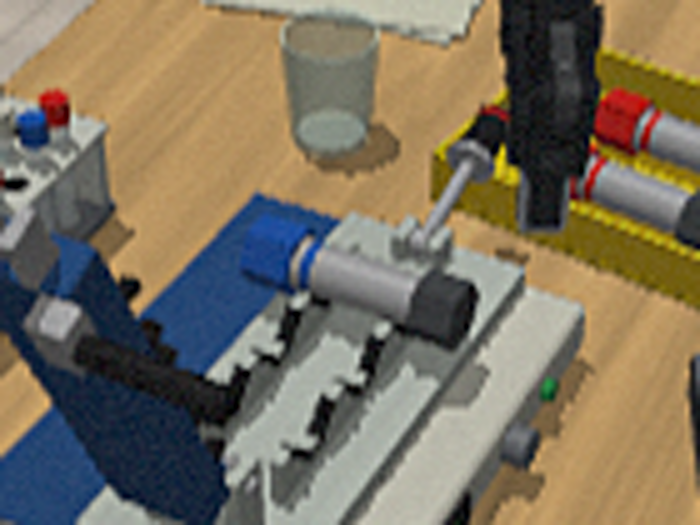

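Tube seated flat in the bolt-side saddle. The remaining blue tube has been knocked to about (0.569, 0.378), still on the mat; fetch it there.

Run:
```python
from h import *
t=np.array([.5688,.3785,.007]); go([[.425,.15,.25],[.425,.25,.25],[.5,.35,.22],t+[0,0,.1],t],[70,80,106.9,106.9,106.9])
```

```text
[35.1, -148.3, -0.9] -43.2
[80.1, -237.6, -0.9] -53.2
[192.1, -293.1, 29.1] -80.1
[266.4, -287.5, 142.1] -80.1
[266.4, -287.5, 242.1] -80.1
```

servo_tool --pt "12 -50 0 -10" --pt "24 -100 0 -20" --pt "35 -148 0 -30" --pt "58 -193 0 -40" --pt "80 -237 0 -50" --pt "118 -256 10 -60" --pt "155 -275 20 -70" --pt "192 -293 29 -80" --pt "240 -290 60 -80" --pt "266.4 -287.5 95 -80" --grip -0.3

```text
time: 35.0
ee_pos: [0.571, 0.3796, 0.153]
ee_rot: [3.139, -0.0, 1.864]
wrist_force: [-0.9, 0.2, -0.1]
opening: 0.648
```

Run:
```python
from h import *
t=np.array([.5685,.3785,.007]); go([t],[106.9]);print(observe()["wrist_force"])
c=cap("side")
for q in trace("fresh0","side")[:3]: print(tube(c,q,.024))
```

```text
[-0.3, -2.7, 146.0] -0.1
[-0.89859939  0.21095241 -0.14661878]
(array([0.5692, 0.379 ]), -72.2, 0.147, 0.7)
(array([0.7743, 0.3127]), -32.3, 0.161, 0.59)
```

servo_tool --pt "0 -2 50 0" --pt "0 -2 100 0" --pt "0 -2 130 0" --pt "0 -2 142 0" --pt "0 -2 145 0" --pt "0 -2 145 0"

```text
time: 35.85
ee_pos: [0.5673, 0.3791, 0.0106]
ee_rot: [3.139, -0.0, 1.865]
wrist_force: [0.2, -0.7, -0.5]
opening: 0.644
```

servo_tool --pt "0 0 0 0" --pt "0 0 0 0" --pt "0 0 0 0" --pt "0 0 0 0" --grip 1

```text
time: 36.35
ee_pos: [0.5675, 0.3794, 0.0107]
ee_rot: [3.138, -0.0, 1.865]
wrist_force: [-0.5, -0.3, 5.4]
opening: 0.329
```

servo_tool --pt "0 0 -20 0" --pt "0 0 -80 0" --pt "0 0 -140 0" --pt "0 0 -190 0" --pt "0 0 -240 0" --pt "0 0 -240 0"

```text
time: 37.1
ee_pos: [0.568, 0.3798, 0.2558]
ee_rot: [3.13, -0.002, 1.865]
wrist_force: [-0.4, 0.3, -1.2]
opening: 0.33
```

Run:
```python
from h import *
s=observe();print(s["opening"]*85,s["wrist_force"].round(1))
g=S(0,0,82); go([[.5,.36,.25],[.425,.25,.25],[.425,.15,.25],[.45,.05,.25],[.5,0,.25],g+[0,0,.13],g],[106.9,80,70,40,20,YAW,YAW])
```

```text
28.07988546698537 [-0.4  0.3 -1.2]
[0.8, -70.8, 5.8] -0.0
[-82.7, -174.5, 5.8] 26.9
[-178.4, -203.6, 5.8] 36.9
[-281.3, -208.7, 5.8] 66.9
[-343.7, -175.3, 5.8] 86.9
[-397.5, -98.6, 43.8] 110.0
[-397.5, -98.6, 173.8] 110.0
```

servo_tool --pt "0 -50 0 0" --pt "-20 -95 5 8" --pt "-50 -135 5 16" --pt "-82 -174 5 26" --pt "-130 -189 5 36" --pt "-178 -203 5 46" --pt "-230 -206 5 56" --pt "-281 -208 5 66" --pt "-315 -190 5 76" --pt "-343 -175 5 86"

```text
time: 38.35
ee_pos: [0.4974, -0.0016, 0.2416]
ee_rot: [-3.14, 0.003, 0.357]
wrist_force: [0.1, 0.5, -2.7]
opening: 0.324
```

Run:
```python
from h import *
s=observe();print(s["opening"]*85,s["wrist_force"].round(1))
g=S(0,0,82); go([g+[0,0,.13],g+[0,0,.05],g],[YAW]*3)
```

```text
27.57414057363248 [ 0.1  0.5 -2.7]
[76.1, 57.9, 29.6] 23.6
[76.1, 57.9, 109.6] 23.6
[76.1, 57.9, 159.6] 23.6
```

servo_tool --pt "38 29 10 10" --pt "76 58 20 20" --pt "76 58 30 23.6" --pt "76 58 70 23.6" --pt "76 58 110 23.6" --pt "76 58 110 23.6" --pt "76 58 110 23.6"

```text
time: 39.22
ee_pos: [0.59, -0.0275, 0.1341]
ee_rot: [3.142, -0.0, -0.048]
wrist_force: [0.3, -0.1, -2.3]
opening: 0.324
```

Run:
```python
from h import *
s=observe();print(s["opening"]*85,s["wrist_force"].round(1))
g=S(0,0,82); go([g],[YAW])
c=cap("side","c3s",(185,120,325,225),5)
for q in trace("fresh0","side")[:3]: print(tube(c,q,.145))
c=cap("top")
for q in trace("fresh0","top")[:3]: print(tube(c,q,.145))
```

```text
27.530504233958915 [ 0.3 -0.1 -2.3]
[-0.9, 1.8, 52.1] 0.4
(array([ 0.589 , -0.0239]), -1.0, 0.149, 0.83)
(array([ 0.5088, -0.0241]), -76.6, 0.053, 0.57)
(array([ 0.55  , -0.1356]), -86.2, 0.147, 0.45)
```

servo_tool --pt "0 1.5 20 0.4" --pt "0 1.5 38 0.4" --pt "0 1.5 47 0.4" --pt "0 1.5 51 0.4" --pt "0 1.5 51 0.4"

```text
time: 40.05
ee_pos: [0.5899, -0.0292, 0.0824]
ee_rot: [3.142, -0.0, -0.055]
wrist_force: [0.3, 0.9, -1.2]
opening: 0.33
```

servo_tool --pt "0 0 2 0" --pt "0 0 2 0"

```text
time: 40.3
ee_pos: [0.5905, -0.0295, 0.0819]
ee_rot: [3.14, -0.002, -0.054]
wrist_force: [-3.5, -2.3, 4.7]
opening: 0.327
```

servo_tool --pt "0 0 0 0" --pt "0 0 0 0" --pt "0 0 0 0" --grip 0

```text
time: 40.67
ee_pos: [0.5896, -0.0287, 0.0802]
ee_rot: [-3.141, 0.0, -0.055]
wrist_force: [0.1, 0.4, 0.4]
opening: 0.499
```

servo_tool --pt "0 0 -20 0" --pt "0 0 -60 0" --pt "0 0 -120 0" --pt "0 0 -180 0" --pt "-50 0 -220 0" --pt "-100 0 -260 0" --pt "-130 0 -275 0" --pt "-130 0 -275 0" --pt "-130 0 -275 0"

```text
time: 41.8
ee_pos: [0.46, -0.0218, 0.3558]
ee_rot: [3.142, -0.001, -0.055]
wrist_force: [-0.5, -0.3, -0.6]
opening: 0.499
```

Run:
```python
from h import *
c=cap("top")
for q in trace("fresh0","top")[:3]: print(tube(c,q,.094))
c=cap("side","c4s",(130,90,325,240),4)
for q in trace("fresh0","side")[:3]: print(tube(c,q,.094))
s=observe();print(s["ee_pos"],s["ee_rot"]); 
for y in(0,-56):print(S(0,y,92))
for q in trace("yoke","side")[:1]: print(q["pixel"],q["confidence"])
for a in np.arange(1.8,2.01,.05): # project yoke handle at angles
    a+=np.arctan2(45,218); print(proj(c,S(-78,118-222.6*np.cos(a),100+222.6*np.sin(a))).round(1),S(-78,118-222.6*np.cos(a),100+222.6*np.sin(a)).round(3))
```

```text
(array([ 0.6132, -0.0878]), -3.2, 0.09, 0.82)
(array([ 0.6205, -0.0324]), -0.6, 0.073, 0.57)
(array([ 0.5904, -0.0834]), -5.0, 0.151, 0.93)
(array([ 0.5904, -0.027 ]), -3.9, 0.15, 0.61)
[ 0.46018674 -0.0218774   0.35427556] [-3.14100920e+00  2.38463150e-03 -5.46275532e-02]
[ 0.589  -0.0292  0.092 ]
[ 0.58591037 -0.0851147   0.092     ]
[205.6, 192.2] 0.85
[[227.6 181.9]] [0.523 0.186 0.302]
[[224.9 186.9]] [0.523 0.196 0.297]
[[222.4 192.1]] [0.524 0.206 0.292]
[[219.8 197.4]] [0.524 0.215 0.286]
[[217.4 202.9]] [0.525 0.224 0.28 ]
```

View pics/c4s.png

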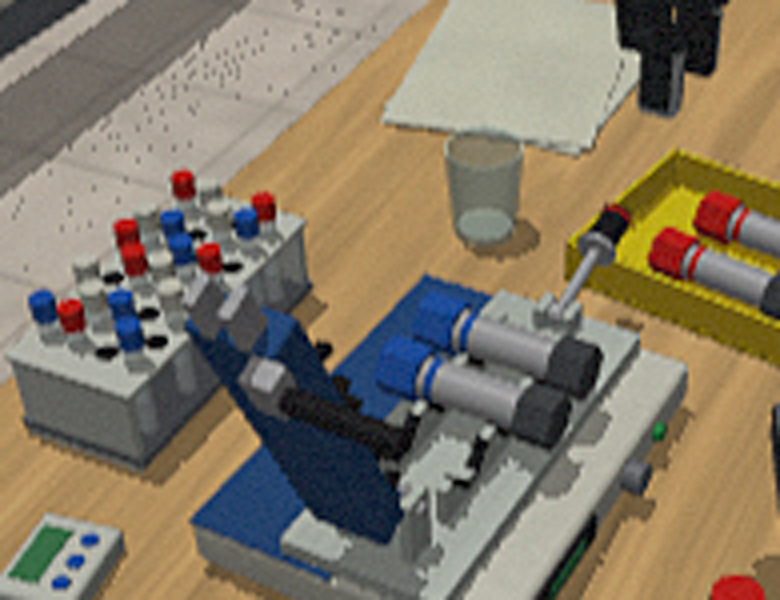

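Both blue tubes lie flat in their saddles; yoke handle at about pixel (221,197), i.e. θ≈1.95 as left. Grip it again.

Run:
```python
from h import *
h=np.array([.5178,.2147,.268]); go([[.457,.175,.352],h+[0,0,.085],h],[YAW]*3)
```

```text
[-13.9, -196.4, 2.3] 0.0
[44.6, -239.4, 1.3] 0.0
[44.6, -239.4, 86.3] 0.0
```

servo_tool --pt "-4 -60 0 0" --pt "-8 -120 0 0" --pt "-14 -180 0 0" --pt "-10 -210 0 0" --pt "20 -239 0 0" --pt "44.6 -239.4 0 0" --pt "44.6 -239.4 0 0" --pt "44.6 -239.4 45 0" --pt "44.6 -239.4 86 0" --pt "44.6 -239.4 86 0" --grip -0.1

```text
time: 43.3
ee_pos: [0.5148, 0.2141, 0.265]
ee_rot: [3.139, 0.009, -0.055]
wrist_force: [-0.7, 0.7, 0.1]
opening: 0.548
```

servo_tool --pt "0 0 0 0" --pt "0 0 0 0" --pt "0 0 0 0" --pt "0 0 0 0" --pt "0 0 0 0" --pt "0 0 0 0" --grip 1 --grip_force 50

```text
time: 44.05
ee_pos: [0.5186, 0.2156, 0.272]
ee_rot: [-3.139, -0.004, -0.055]
wrist_force: [-0.1, 2.4, 5.0]
opening: 0.142
```

Run:
```python
from h import *
s=observe();print(s["opening"]*85,s["wrist_force"].round(1),s["moment"].round(2),s["ee_pos"])
t0=np.arctan2(45,218); P=lambda a:S(-82,118-222.6*np.cos(a+t0),100+222.6*np.sin(a+t0)-19)
p=np.load("shaker.npy"); d=s["ee_pos"]-S(-82,118,81); y=-np.sin(p[2])*d[0]+np.cos(p[2])*d[1]
a0=np.arctan2(d[2],-y)-t0; print("theta",a0,"r",np.hypot(y,d[2]))
go([P(a) for a in np.linspace(a0,0,19)[1:]],[YAW]*18,(P(a0),YAW))
```

```text
12.039705969959906 [-0.1  2.4  5. ] [ 0.23 -0.04  0.01] [0.51863237 0.21556561 0.27196336]
theta 1.9376377862944798 r 0.22688283770505907
[0.0, 20.8, -11.8] -0.0
[0.0, 42.8, -21.4] -0.0
[-0.0, 65.7, -28.5] -0.0
[0.0, 89.2, -33.1] -0.0
[0.0, 113.0, -35.1] -0.0
[-0.0, 137.0, -34.6] -0.0
[-0.0, 160.7, -31.5] -0.0
[0.0, 184.0, -25.9] -0.0
[-0.0, 206.6, -17.8] -0.0
[-0.0, 228.1, -7.3] -0.0
[0.0, 248.4, 5.4] -0.0
[0.0, 267.2, 20.2] -0.0
[0.0, 284.3, 37.0] -0.0
[0.0, 299.5, 55.5] -0.0
[0.0, 312.7, 75.5] -0.0
[0.0, 323.6, 96.8] -0.0
[-0.0, 332.1, 119.2] -0.0
[0.0, 338.2, 142.4] -0.0
```

servo_tool --pt "0 21 -11 0" --pt "0 43 -20.5 0" --pt "0 66 -27.5 0" --pt "0 89 -32 0" --pt "0 113 -34 0" --pt "0 137 -33.5 0" --pt "0 161 -30.5 0" --pt "0 184 -25 0" --pt "0 206.5 -17 0" --pt "0 228 -7 0"

```text
time: 45.3
ee_pos: [0.5068, -0.014, 0.2787]
ee_rot: [3.141, -0.007, -0.055]
wrist_force: [4.2, 1.3, 3.6]
opening: 0.142
```

Run:
```python
from h import *
s=observe();print(s["opening"]*85,s["wrist_force"].round(1),s["moment"].round(2),s["ee_pos"])
```

```text
12.080369679752973 [4.2 1.3 3.6] [ 0.6  -0.67  0.03] [ 0.50676223 -0.01400891  0.27872297]
```

servo_tool --pt "0 20.3 12.7 0" --pt "0 39 27.5 0" --pt "0 56 44 0" --pt "0 71.4 62.5 0" --pt "0 84.6 82.5 0" --pt "0 95.5 104 0" --pt "0 104 126 0" --pt "0 109 142 0" --pt "0 110 149 0" --pt "0 110 149 0"

```text
time: 46.55
ee_pos: [0.5008, -0.1244, 0.1266]
ee_rot: [3.138, -0.006, -0.054]
wrist_force: [9.8, -3.4, -3.1]
opening: 0.141
```

Run:
```python
from h import *
s=observe();print(s["opening"]*85,s["wrist_force"].round(1),s["moment"].round(2),s["ee_pos"])
print(S(-82,-100,126))
cap("side","d1",(160,90,325,220),4)
```

```text
12.00280434800141 [ 9.8 -3.4 -3.1] [-0.55 -1.5   0.14] [ 0.50083498 -0.12441294  0.12656146]
[ 0.5016077  -0.12452359  0.126     ]
```

View pics/d1.png

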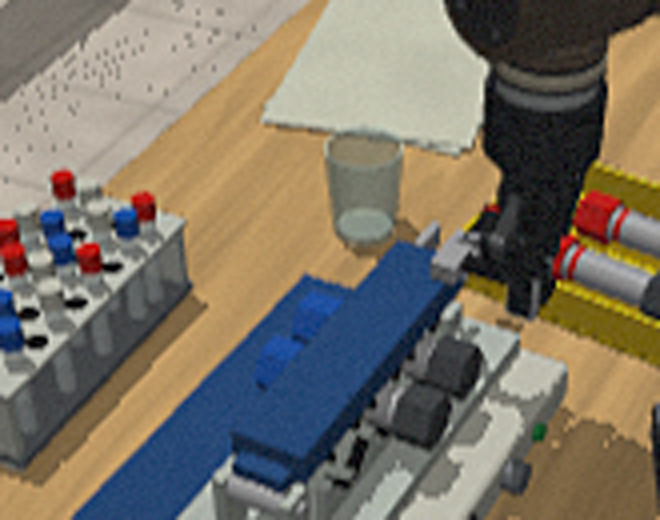

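servo_tool --pt "0 0 3 0" --pt "0 0 5 0" --pt "0 0 5 0"

```text
time: 46.98
ee_pos: [0.5008, -0.1252, 0.1227]
ee_rot: [3.136, -0.006, -0.054]
wrist_force: [7.1, -5.5, 0.4]
opening: 0.144
```

servo_tool --pt "0 0 0 0" --pt "0 0 2 0" --pt "0 0 3 0" --pt "0 0 3 0"

```text
time: 47.48
ee_pos: [0.5009, -0.1254, 0.1221]
ee_rot: [3.136, -0.005, -0.053]
wrist_force: [1.3, -3.8, 12.2]
opening: 0.142
```

Contact force builds without further motion: at the stop. Release and lift away.

servo_tool --pt "0 0 0 0" --pt "0 0 0 0" --pt "0 0 0 0" --pt "0 0 -20 0" --pt "0 0 -60 0" --pt "0 0 -100 0" --pt "0 60 -100 0" --pt "-30 100 -100 0" --pt "-60 140 -100 0" --pt "-60 140 -100 0" --grip -0.1

```text
time: 48.72
ee_pos: [0.4294, -0.261, 0.2186]
ee_rot: [-3.141, 0.002, -0.059]
wrist_force: [-0.2, 0.3, 0.8]
opening: 0.55
```

Run:
```python
from h import *
import pickle
C,D=pickle.load(open("d0.pkl","rb"))
for cam in("side","top"):
    c=cap(cam,"d2"+cam,(200,110,340,215) if cam=="side" else None,5 if cam=="side" else 1)
    r=trace("yoke",cam)[0];r0=D["yoke",cam][0]
    print(cam,r["pixel"],r0["pixel"],(r["region"]&r0["region"]).sum(),(r["region"]|r0["region"]).sum())
    d=np.abs(c["img"].astype(int)-C[cam]["img"]).sum(2)[r0["region"]]; print("pixel diff in old yoke mask",np.mean(d),np.percentile(d,[50,90,98]))
    for q in trace("bolt_knob",cam)[:2]: print("knob",q["confidence"],np.round(q["pixel"],1))
    for b in (1.1,1.2,1.3,1.4,1.5): print(b,proj(c,S(0,-130-89*np.sin(b),70+89*np.cos(b))).round(1))
k=lambda b:S(0,-130-93*np.sin(b),70+93*np.cos(b)-19)
print(observe()["ee_pos"]);go([k(1.35)+[0,0,.12],k(1.35)],[YAW+90]*2)
```

```text
side [243.5, 180.5] [247.1, 180.5] 1634 1761
pixel diff in old yoke mask 13.946375957572187 [11. 27. 45.]
knob 0.6 [280.8 148.2]
knob 0.49 [246.  206.3]
1.1 [[281. 144.]]
1.2 [[281.4 145.7]]
1.3 [[281.7 147.5]]
1.4 [[281.8 149.4]]
1.5 [[281.9 151.6]]
top [286.1, 180.2] [283.4, 178.6] 2042 2208
pixel diff in old yoke mask 37.55333658061374 [34.   55.   80.96]
knob 0.48 [352.3 188.9]
knob 0.34 [379.3 138. ]
1.1 [[355.  185.5]]
1.2 [[355.6 186. ]]
1.3 [[355.9 186.6]]
1.4 [[355.8 187.1]]
1.5 [[355.4 187.6]]
[ 0.43196251 -0.25832543  0.21921544]
[144.2, -16.4, 27.8] -89.9
[144.2, -16.4, 147.8] -89.9
```

View pics/d2side.png

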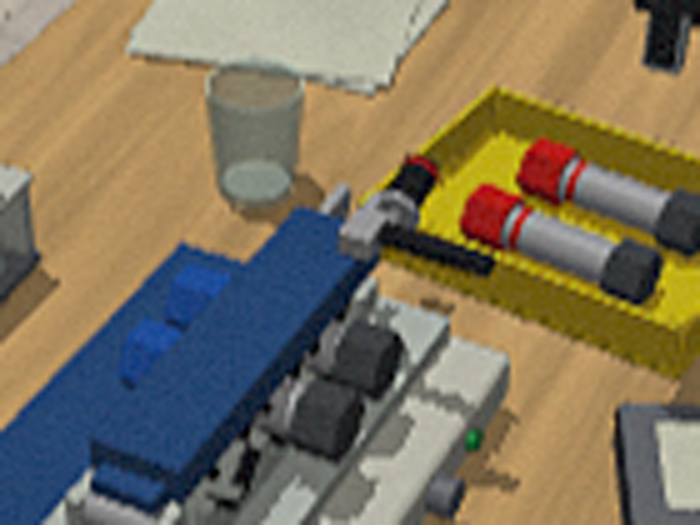

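Yoke is back where it stood at the start (side mask difference is only noise); red tubes in the tray. Now the bolt.

servo_tool --pt "16 -2 0 -10" --pt "32 -4 0 -20" --pt "48 -5 0 -30" --pt "64 -7 0 -40" --pt "80 -9 5 -50" --pt "96 -11 10 -60" --pt "112 -13 15 -70" --pt "128 -15 20 -80" --pt "144 -16.4 27 -90" --pt "144 -16.4 27 -90"

```text
time: 50.28
ee_pos: [0.5768, -0.2494, 0.1914]
ee_rot: [-3.14, -0.001, 1.517]
wrist_force: [-0.1, -0.6, 0.4]
opening: 0.552
```

servo_tool --pt "0 0 0 0" --pt "0 0 0 0"

```text
time: 50.52
ee_pos: [0.5759, -0.2507, 0.1929]
ee_rot: [3.141, 0.0, 1.515]
wrist_force: [0.1, -0.0, 0.3]
opening: 0.553
```

Run:
```python
from h import *
k=lambda b:S(0,-130-93*np.sin(b),70+93*np.cos(b)-19)
go([k(1.32)],[YAW+90]); print("swing");B=np.linspace(1.32,0,11)
go([k(b) for b in B[1:]],[YAW+90]*10,(k(1.32),YAW+90))
```

```text
[1.8, 0.8, 118.8] -0.0
swing
[3.8, 0.0, -11.7] -0.0
[9.1, 0.0, -22.7] -0.0
[15.9, 0.0, -33.0] -0.0
[23.9, 0.0, -42.2] -0.0
[33.1, 0.0, -50.4] -0.0
[43.2, 0.0, -57.3] -0.0
[54.2, 0.0, -62.7] -0.0
[65.8, 0.0, -66.7] -0.0
[77.9, 0.0, -69.1] -0.0
[90.1, 0.0, -69.9] -0.0
```

servo_tool --pt "1 0.8 50 0" --pt "1 0.8 95 0" --pt "1 0.8 110 0" --pt "1 0.8 118.8 0" --pt "1 0.8 118.8 0"

```text
time: 51.15
ee_pos: [0.5777, -0.2504, 0.0749]
ee_rot: [3.14, 0.001, 1.516]
wrist_force: [0.6, -0.2, 0.1]
opening: 0.552
```

servo_tool --pt "0 0 0 0" --pt "0 0 0 0" --pt "0 0 0 0" --pt "0 0 0 0" --grip 1 --grip_force 30

```text
time: 51.65
ee_pos: [0.5773, -0.2508, 0.0746]
ee_rot: [3.141, 0.002, 1.516]
wrist_force: [-1.7, -4.7, 2.1]
opening: 0.268
```

servo_tool --pt "4 0 -11.7 0" --pt "9 0 -22.7 0" --pt "16 0 -33 0" --pt "24 0 -42 0" --pt "33 0 -50 0" --pt "43 0 -57 0" --pt "54 0 -62.5 0" --pt "66 0 -66.5 0" --pt "78 0 -69 0" --pt "90 0 -70 0"

```text
time: 52.9
ee_pos: [0.5819, -0.1596, 0.1443]
ee_rot: [-3.142, 0.001, 1.516]
wrist_force: [0.8, -3.4, -3.4]
opening: 0.266
```

Run:
```python
from h import *
s=observe();print(s["opening"]*85,s["wrist_force"].round(1),s["ee_pos"]);go([S(0,-130,144)],[YAW+90])
cap("side","e1",(200,70,340,175),5)
```

```text
22.632435141829358 [ 0.8 -3.4 -3.4] [ 0.58189561 -0.15957769  0.14425962]
[0.6, -0.1, 0.3] 0.0
```

View pics/e1.png

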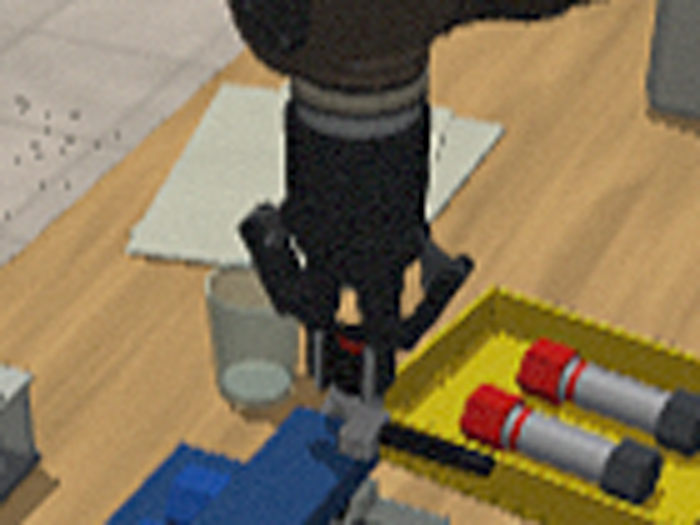

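servo_tool --pt "2 0 0 0" --pt "3 0 0 0" --pt "3 0 0 0"

```text
time: 53.32
ee_pos: [0.582, -0.1576, 0.1443]
ee_rot: [-3.141, 0.001, 1.516]
wrist_force: [-0.8, -4.6, 1.8]
opening: 0.27
```

servo_tool --pt "0 0 0 0" --pt "0 0 0 0" --pt "0 0 0 0" --pt "0 0 -40 0" --pt "0 0 -100 0" --pt "0 0 -120 0" --pt "-60 0 -120 0" --pt "-120 0 -120 0" --pt "-180 0 -120 0" --pt "-180 0 -120 0" --grip -0.2

```text
time: 54.58
ee_pos: [0.571, -0.3402, 0.2619]
ee_rot: [-3.14, -0.001, 1.511]
wrist_force: [0.4, 0.4, -0.6]
opening: 0.603
```

```bash
cat > chk.py <<'E'
from h import *
import pickle
C,D=pickle.load(open("d0.pkl","rb"))
for cam in("side","top"):
    c=cap(cam,"f"+cam,(190,110,400,215) if cam=="side" else None,3.8 if cam=="side" else 1)
    r0=D["swing_bolt",cam][0]; r=trace("swing_bolt",cam)
    print(cam,"bolt",[(round(q["confidence"],2),np.round(q["pixel"],1)) for q in r[:2]],"start",r0["pixel"])
    best=[]
    m=cv2.dilate(r0["region"].astype(np.uint8),np.ones((5,5)))>0
    v,u=m.nonzero(); a=c["img"][v.min():v.max()+1,u.min():u.max()+1]; big=C[cam]["img"][v.min()-6:v.max()+7,u.min()-6:u.max()+7]
    s=cv2.matchTemplate(cv2.resize(big,None,fx=4,fy=4),cv2.resize(a,None,fx=4,fy=4),cv2.TM_CCOEFF_NORMED); j=np.unravel_index(s.argmax(),s.shape)
    print(" shift now-start px",(24-j[1])/4,(24-j[0])/4,"score",round(float(s.max()),3))
    for b in(0,.05,.1): print(" ",b,proj(c,S(0,-130-89*np.sin(b),70+89*np.cos(b))).round(2))
    for n in("wash","reagent","beaker","slide_box"): q=trace(n,cam); print(" ",n,[np.round(x["pixel"]) for x in q[:1]],np.round(D[n,cam][0]["pixel"]))
    for n in("yoke",): q=trace(n,cam)[0];r0=D[n,cam][0];print(n,(q["region"]&r0["region"]).sum()/(q["region"]|r0["region"]).sum())
E
python3 chk.py
```

```text
side bolt [(0.6, array([272.8, 143.2]))] start [269.6, 144.6]
 shift now-start px 0.25 -0.25 score 0.98
  0 [[269.83 143.74]]
  0.05 [[270.53 142.99]]
  0.1 [[271.22 142.31]]
  wash [array([308., 264.])] [308. 265.]
  reagent [array([121., 274.])] [120. 270.]
  beaker [array([251., 134.])] [249. 135.]
  slide_box [array([335., 208.])] [338. 206.]
yoke 0.22460677152759265
top bolt [(0.69, array([333.3, 182.1]))] start [332.0, 182.6]
 shift now-start px 0.75 0.0 score 0.989
  0 [[328.76 180.49]]
  0.05 [[330.48 180.62]]
  0.1 [[332.18 180.76]]
  wash [array([223., 263.])] [221. 267.]
  reagent [] [159. 132.]
  beaker [array([379., 139.])] [381. 138.]
  slide_box [array([314., 266.])] [317. 268.]
yoke 0.9677725118483412
```

View pics/fside.png

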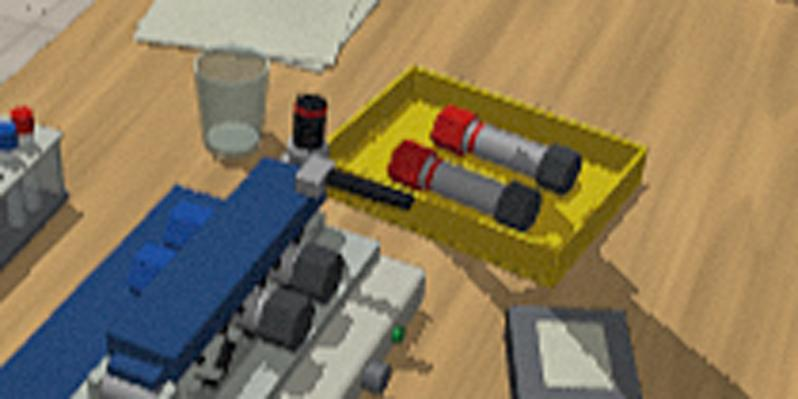

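Everything is in place; the bolt is within about 0.02 rad of its starting upright. One gentle nudge with closed fingers to the stop.

Run:
```python
from h import *
go([S(0,-172,220),S(0,-172,153),S(0,-152,153)],[YAW+90]*3)
```

```text
[135.7, -0.2, 43.8] 0.0
[135.7, -0.2, 110.8] 0.0
[155.7, -0.2, 110.8] 0.0
```

servo_tool --pt "50 0 10 0" --pt "100 0 30 0" --pt "135 0 44 0" --pt "135 0 44 0" --pt "135 0 80 0" --pt "135 0 110 0" --pt "135 0 110 0" --pt "139 0 110 0" --pt "143 0 110 0" --pt "146 0 110 0" --grip 1

```text
time: 56.52
ee_pos: [0.5811, -0.1912, 0.1554]
ee_rot: [3.139, 0.002, 1.516]
wrist_force: [-0.1, -1.4, 0.8]
opening: 0.002
```

servo_tool --pt "2 0 0 0" --pt "4 0 0 0" --pt "6 0 0 0" --pt "6 0 0 0"

```text
time: 57.02
ee_pos: [0.5805, -0.1846, 0.1535]
ee_rot: [-3.141, -0.0, 1.516]
wrist_force: [-0.1, -1.5, 0.2]
opening: -0.001
```

servo_tool --pt "2 0 0 0" --pt "4 0 0 0" --pt "4 0 0 0"

```text
time: 57.4
ee_pos: [0.5806, -0.1823, 0.1536]
ee_rot: [3.142, 0.003, 1.517]
wrist_force: [0.1, -5.4, 1.3]
opening: 0.002
```

servo_tool --pt "1 0 0 0" --pt "2 0 0 0" --pt "2 0 0 0"

```text
time: 57.78
ee_pos: [0.5806, -0.1822, 0.1537]
ee_rot: [3.141, 0.007, 1.517]
wrist_force: [-1.4, -10.4, -1.2]
opening: 0.003
```

servo_tool --pt "-20 0 0 0" --pt "-60 0 0 0" --pt "-60 0 -60 0" --pt "-110 0 -110 0" --pt "-160 0 -110 0" --pt "-160 0 -110 0"

```text
time: 58.52
ee_pos: [0.5716, -0.3425, 0.2645]
ee_rot: [3.14, 0.0, 1.512]
wrist_force: [0.2, 0.4, 0.2]
opening: -0.004
```

```bash
python3 chk.py | grep -A1 -E "bolt|yoke"
python3 - <<'E'
from h import *
c=cap("side")
for n,z in(("done0",.023),("fresh0",.094)): print(n,[tube(c,q,z) for q in trace(n,"side")[:2]])
E
```

```text
side bolt [(0.6, array([245.3, 206.7]))] start [269.6, 144.6]
 shift now-start px -1.0 1.0 score 0.966
--
yoke 0.8954593453009504
top bolt [(0.41, array([330.2, 180.8]))] start [332.0, 182.6]
 shift now-start px -2.5 0.0 score 0.974
--
yoke 0.9734171097148381
done0 [(array([ 0.4842, -0.3899]), -13.9, 0.147, 0.83), (array([ 0.4999, -0.3212]), -12.3, 0.152, 0.62)]
fresh0 [(array([ 0.5894, -0.0293]), -6.9, 0.153, 0.9), (array([ 0.5902, -0.0858]), -5.6, 0.151, 0.88)]
```

The nudge overshot: the image match puts the bolt at about -0.07 rad. Regrip and bring it back ~6.5 mm.

Run:
```python
from h import *
go([S(0,-124,220),S(0,-124,144)],[YAW+90]*2)
```

```text
[185.9, -0.2, 43.7] 0.0
[185.9, -0.2, 119.7] 0.0
```

servo_tool --pt "60 0 10 0" --pt "120 0 30 0" --pt "180 0 43 0" --pt "186 0 43 0" --pt "186 0 43 0" --pt "186 0 43 0" --pt "186 0 80 0" --pt "186 0 110 0" --pt "186 0 119 0" --pt "186 0 119 0" --grip -0.2

```text
time: 60.62
ee_pos: [0.5822, -0.155, 0.1447]
ee_rot: [-3.141, 0.002, 1.515]
wrist_force: [-0.6, -3.7, -1.9]
opening: 0.594
```

servo_tool --pt "0 0 0 0" --pt "0 0 0 0" --pt "0 0 0 0" --pt "0 0 0 0" --grip 1

```text
time: 61.12
ee_pos: [0.5822, -0.155, 0.1465]
ee_rot: [3.141, 0.004, 1.516]
wrist_force: [-2.6, -5.4, 0.9]
opening: 0.268
```

servo_tool --pt "-3 0 0 0" --pt "-6.5 0 0 0" --pt "-6.5 0 0 0" --pt "-6.5 0 0 0"

```text
time: 61.62
ee_pos: [0.5821, -0.1583, 0.1464]
ee_rot: [-3.141, -0.003, 1.515]
wrist_force: [-4.9, 2.5, 5.9]
opening: 0.273
```

servo_tool --pt "0 0 0 0" --pt "0 0 0 0" --pt "0 0 0 0" --pt "0 0 -40 0" --pt "0 0 -100 0" --pt "0 0 -120 0" --pt "-60 0 -120 0" --pt "-120 0 -120 0" --pt "-180 0 -120 0" --pt "-180 0 -120 0" --grip -0.2

```text
time: 62.88
ee_pos: [0.5708, -0.343, 0.2629]
ee_rot: [-3.14, -0.0, 1.511]
wrist_force: [0.8, -0.3, -0.1]
opening: 0.596
```

```bash
python3 chk.py | grep -A1 -E "bolt|yoke"
```

```text
side bolt [(0.66, array([271.2, 145.7]))] start [269.6, 144.6]
 shift now-start px -0.5 0.5 score 0.972
--
yoke 0.8861618798955614
top bolt [(0.15, array([273.1, 183.6]))] start [332.0, 182.6]
 shift now-start px -1.25 0.0 score 0.989
--
yoke 0.9574368568755847
```

servo_tool --pt "60 0 10 0" --pt "120 0 30 0" --pt "178 0 43 0" --pt "183 0 43 0" --pt "183 0 43 0" --pt "183 0 43 0" --pt "183 0 80 0" --pt "183 0 110 0" --pt "183 0 117 0" --pt "183 0 117 0"

```text
time: 64.82
ee_pos: [0.5823, -0.1574, 0.148]
ee_rot: [3.141, 0.0, 1.515]
wrist_force: [-0.1, -0.3, 0.1]
opening: 0.6
```

servo_tool --pt "0 0 0 0" --pt "0 0 0 0" --pt "0 0 0 0" --pt "0 0 0 0" --grip 1

```text
time: 65.32
ee_pos: [0.5821, -0.1571, 0.1498]
ee_rot: [3.141, 0.002, 1.517]
wrist_force: [-5.1, 0.1, 5.6]
opening: 0.272
```

servo_tool --pt "-3 0 0 0" --pt "-5 0 0 0" --pt "-5 0 0 0" --pt "-5 0 0 0"

```text
time: 65.82
ee_pos: [0.5819, -0.1604, 0.1496]
ee_rot: [-3.142, -0.002, 1.516]
wrist_force: [-3.3, 3.8, 5.9]
opening: 0.268
```

servo_tool --pt "0 0 0 0" --pt "0 0 0 0" --pt "0 0 0 0" --pt "0 0 -40 0" --pt "0 0 -100 0" --pt "0 0 -120 0" --pt "-60 0 -120 0" --pt "-120 0 -120 0" --pt "-180 0 -120 0" --pt "-180 0 -120 0" --grip -0.2

```text
time: 67.08
ee_pos: [0.5707, -0.345, 0.2658]
ee_rot: [-3.14, -0.001, 1.511]
wrist_force: [0.6, -0.1, 0.1]
opening: 0.603
```

```bash
python3 chk.py | grep -vE "  0"
```

```text
side bolt [(0.73, array([272.6, 146.6]))] start [269.6, 144.6]
 shift now-start px 0.0 0.0 score 0.996
  wash [array([308., 265.])] [308. 265.]
  reagent [array([121., 273.])] [120. 270.]
  beaker [array([249., 132.])] [249. 135.]
  slide_box [array([337., 208.])] [338. 206.]
yoke 0.9304396215915415
top bolt [(0.67, array([333.2, 185.2]))] start [332.0, 182.6]
 shift now-start px 0.0 0.0 score 0.999
  wash [array([223., 264.])] [221. 267.]
  reagent [array([161., 130.])] [159. 132.]
  beaker [array([380., 138.])] [381. 138.]
  slide_box [array([314., 268.])] [317. 268.]
yoke 0.9637305699481865
```

The bolt's image now matches its starting upright with zero shift in both cameras (0.996 and 0.999), and the yoke overlaps its shut pose. Handing in.

```bash
python3 -c "
from plant import *
print(sign_off())"
```

```text
the job is handed in; nothing more can be done
None
```

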